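Switch off the charging circuits and stow the grinder tray

TASK

The grinder is charged: put it away. First flip the two red toggles on the console down to OFF, leaving all the white ones just as they stand; then press the orange release lever in the tray so that the slide lets go, and push the tray with the grinder fully home, without slamming it or forcing the lever. Leave everything else on the bench where it is.

Things in the scene. Friction and masses are not known exactly. Their poses are not given: they have to be found in the camera images.
- red_a (a joint): angle of a red toggle: 0 = ON (start), leaning up and away from the robot; 0.8 = OFF, swung down towards the robot. Snap action: past 0.4 it jumps to the end by itself, short of that it springs back. About 2.5 N at the tip, firm stops. The pivot axis is the console's y; the pivot lies 72 mm from the tip, back along the handle, on the sloped deck.
- red_a_tip (a point): end of a red handle (ON at start): 72 mm long from its pivot, the outer 42 mm a red bat 14 mm wide (y), 12 mm thick, the rest a 10 mm shaft. Leans towards the robot from vertical 12 deg when ON, 58 deg when OFF; from tip to pivot in console axes: ON (0.015, 0, -0.070), OFF (0.061, 0, -0.038). Row pitch 36 mm, order varies. Site axes = console's at ON.
- red_b (a joint): angle of a red toggle: 0 = ON (start), leaning up and away from the robot; 0.8 = OFF, swung down towards the robot. Snap action: past 0.4 it jumps to the end by itself, short of that it springs back. About 2.5 N at the tip, firm stops. The pivot axis is the console's y; the pivot lies 72 mm from the tip, back along the handle, on the sloped deck.
- red_b_tip (a point): end of a red handle (ON at start): 72 mm long from its pivot, the outer 42 mm a red bat 14 mm wide (y), 12 mm thick, the rest a 10 mm shaft. Leans towards the robot from vertical 12 deg when ON, 58 deg when OFF; from tip to pivot in console axes: ON (0.015, 0, -0.070), OFF (0.061, 0, -0.038). Row pitch 36 mm, order varies. Site axes = console's at ON.
- white_a_tip (a point): end of a white handle (ON at start, leave so): 72 mm long from its pivot, the outer 42 mm a white bat 14 mm wide (y), 12 mm thick, the rest a 10 mm shaft. Leans towards the robot from vertical 12 deg when ON, 58 deg when OFF; from tip to pivot in console axes: ON (0.015, 0, -0.070), OFF (0.061, 0, -0.038). Row pitch 36 mm, order varies. Site axes = console's at ON.
- white_b_tip (a point): end of a white handle (ON at start, leave so): 72 mm long from its pivot, the outer 42 mm a white bat 14 mm wide (y), 12 mm thick, the rest a 10 mm shaft. Leans towards the robot from vertical 12 deg when ON, 58 deg when OFF; from tip to pivot in console axes: ON (0.015, 0, -0.070), OFF (0.061, 0, -0.038). Row pitch 36 mm, order varies. Site axes = console's at ON.
- white_c_tip (a point): end of a white handle (OFF at start, leave so): 72 mm long from its pivot, the outer 42 mm a white bat 14 mm wide (y), 12 mm thick, the rest a 10 mm shaft. Leans towards the robot from vertical 12 deg when ON, 58 deg when OFF; from tip to pivot in console axes: ON (0.015, 0, -0.070), OFF (0.061, 0, -0.038). Row pitch 36 mm, order varies. Site axes = console's at ON.
- white_d_tip (a point): end of a white handle (OFF at start, leave so): 72 mm long from its pivot, the outer 42 mm a white bat 14 mm wide (y), 12 mm thick, the rest a 10 mm shaft. Leans towards the robot from vertical 12 deg when ON, 58 deg when OFF; from tip to pivot in console axes: ON (0.015, 0, -0.070), OFF (0.061, 0, -0.038). Row pitch 36 mm, order varies. Site axes = console's at ON.
- console: dark green power console, 360 mm wide (y), 208 high; x -0.15 to 0.13. Origin under its middle on the table, x to the back, y left, z up. Switch deck slopes up 35 deg to the back, pivots at x -0.094, z 0.178. 14 mm yellow roll bars along y at x -0.108, -0.045, 0.03, z 0.36 bar a gripper from straight above; a tool leaning back to the robot 35 deg (square to the deck) passes before them.
- tray (a joint): travel of the blue tray along the console's x: 0 = pulled fully out towards the robot, caught by the slide; 0.130 m = home on its stop. 2 to 4 N moves it. With the release lever up the catch stops it after 3 mm; with the lever down it is free, and after 28 mm it has passed the catch and the lever may rise.
- tray_front (a point): middle of the outer face of the tray's flat front panel, 50 mm above the table; axes as the console's. Face 300 mm wide (y), 13 to 89 mm above the table. At home it stands 8 mm proud of the console, below the deck's edge (z 0.11) and the OFF handles leaning out over it: an upright tool meets those, one leaning back 25 to 35 deg to the robot does not.
- tray_mid (a point): middle of the tray's floor (top side). The tray inside is 117 mm along console x, 278 mm wide; side walls reach 59 mm above the table.
- release (a joint): orange release lever of the right slide, in the tray near its right wall: 0 = up, 0.22 rad = fully down; catch free from about 0.14. Sprung up: at the pad 2 N to start, 5 N at the bottom, then a firm stop. Hinge along y, 64 mm beyond the pad (towards the console).
- release_pad (a point): middle of the lever's press pad (top), z 0.072 when up, sinks 14 mm; rides with the tray. Lever 82 mm long (x), 26 wide. 29 mm beyond this point (+x) a 13 mm high cross ridge begins, to push against. Axes as console's when up. To its right the steel slide rail, 78 mm high, at console y -0.170, its catch block at y -0.166 to -0.150, x -0.241 to -0.225 (this point: x -0.242, y -0.120).
- grinder: cordless angle grinder lying in the tray left of the lever, 220 mm long across the tray, 60 high, 1 to 1.6 kg, loose; origin mid-underside, x along its length. Rides home with the tray.
- wrench: steel spanner, 220 mm, loose on the table; bystander
- channel: galvanised steel channel offcut, 300 x 50 x 34 mm, loose on the table; bystander
- cup_a: clear plastic cup, 76 mm wide, 100 mm high, loose on the table; bystander
- cup_b: clear plastic cup, 76 mm wide, 100 mm high, loose on the table; bystander
- tape_measure: green tape measure, 72 x 40 x 66 mm, loose; bystander
- hammer: hammer, 280 mm, loose on the table; bystander
- battery: black tool battery, 75 x 120 x 62 mm, loose on the table; bystander

How it is judged:
By the outcome, as a careful person would: the job done as asked, in the order asked, and still so for the second after the job is handed in, with the robot touching nothing.
It also fails if it takes over 61 s, if anything falls off the work surface, if the arm or the gripper's body presses on something with over 40 N, if the wrist force passes 120 N, or if a joint passes its speed limit or range.

ROBOT

A 6-joint arm with a two-finger parallel gripper is mounted at the origin on the work surface. World frame = base frame: x ahead of the robot, y to its left, z up, the work surface at z = 0. Lengths are in m, angles in rad, forces in N, time in s.
With the tool pointing down it reaches from about 0.25 to 0.775 m from the base axis. Payload 4 kg.
Tool frame: the origin (TCP) lies midway between the tips of the shut fingers; the grasp point (between the pads) lies robot.grip_point_offset behind it (robot.grip_point_offset is the distance from the TCP to the grasp point, in m); z points along the fingers, x is the direction in which the jaws open and shut, and the axes are right-handed (so a half turn about z gives the same grasp; the last joint's range is limited). The gripper opens to 94 mm and grips with 3 to 60 N. Pads are 16 mm wide; open, the fingers measure 119 mm over their backs; the gripper's body (75 mm by 177 mm) begins 78 mm behind the grasp point.
Start: joints at [-1.452, 0.087, 1.371, -0, 1.684, -0.103], TCP at [0.121, -0.537, 0.206] pointing down, gripper open.
Joint ranges: [-3.1, 3.1], [-0.76, 2.03], [0.27, 2.55], [-1.08, 4.22], [0.17, 2.65], [-2.57, 2.57]. Speed limits (rad/s): [2.79, 2.79, 3.14, 3.14, 3.14, 3.14].

INTERFACE

Orientations are given as [roll, pitch, yaw] about the fixed x, y, z axes, in that order (R = Rz(yaw) Ry(pitch) Rx(roll)).
In Python, from bench import robot, optics, finder gives the robot as it stands. The module is installed in compiled form; this text tells all that it offers.
- The arm moves only by the tool arm_command, never from a script. Its argument "plan" is a list of rows, each a list of 5 numbers: the opening, from 0 (shut) to 1 (fully open), then the shift along the world's x, y, z in m, then the turn about the world's z in degrees. A call has 1 to 10 rows; each row is the pose to reach, as a shift and turn from the pose commanded when the call began; what a row does not reach only later rows make up. A row lasts 1/8 s, in which the tool goes at most 62.5 mm and 10.7 degrees, less where a joint would pass 70% of its speed; a pose out of reach is approached as far as the arm can. A call with a gripper value outside its range is refused whole. The fingers move at their own pace and stop on an object; the grip force is fixed at half the most. Time passes only in rows, so rows that repeat a pose let the fingers close. It gives the time, the measured TCP pose, the force and the opening at its end, in the units of the state.
- robot.get_obs(): the state, without advancing time (a new reading comes with each control period).
- optics.snapshot(name): name is "side" or "top"; returns a dict with "image" (420x560x3 uint8, red, green, blue), "fx", "fy", "cx", "cy" (pixels), "position" and "rotation" of the camera in the world. Camera axes: x right, y down, z forward; pixel columns grow to the right and rows downward; lengths in m; the calibration is good to about 2 mm. A picture is of the moment at which its call begins. There is no depth.
- robot.close_job(): hands the job in, once; it reports no verdict.
Trained networks look in the newest picture that a camera, given by its name, has taken for a name from the list of things; names that differ only in an ending like _2 or _b are one class to them, and where a whole thing is asked for, a point or a joint stands for the part that bears it (a point fixed in the world has none). Each returns a list of dicts, best first, with "p" (0 to 1); they miss things now and then, are a little off and sometimes report something else, mostly with a low value. They report only what shows in the picture. A call takes as long as a camera call.
- finder.masks_of(label, camera): "pixels" (420x560 bool, what is visible of it) and "extent" ([left, top, right, bottom] in pixels, round what is visible of it).
The state is a dict: "time": time; "joint_positions": joint angles; "qvel": joint speeds; "joint_torque": joint torques, N m; "tool_pos": TCP position; "ee_rot": TCP orientation; "wrist_force": force on the tool from outside, world axes, zero at the start; "wrist_torque": the same for the moment, N m; "width": finger opening in m.
Only numpy, scipy, OpenCV 4.12 (cv2) and the standard library are available. Lean on these libraries where they do the work, as an engineer would, in place of code of your own. Each camera call takes 0.05 s, during which the arm holds its last target.

## Working session

There is one attempt and no reset: what is moved stays moved. The work goes in short steps, Python scripts to look and compute and a tool call to move; the robot and the scene stay as the last step left them, time stands still between calls to the robot, and variables do not carry over. Pictures are saved under pics/ and viewed, and the job is handed in when it is done.

Besides the shell and the picture viewer there is one more tool, called after ">>>" by a JSON object that holds its "op" and its "data", one argument or row to a line. arm_command: Moves the arm, as the interface text tells. Its arguments: {"type":"object","properties":{"plan":{"type":"array","items":{"type":"array","items":{"type":"number"}}}},"required":["plan"]}

```bash
mkdir -p pics; python3 - <<'E'
from bench import robot, optics, finder
import cv2,numpy as np
print({k:np.round(v,3) if not isinstance(v,dict) else v for k,v in robot.get_obs().items()})
for n in("side","top"):
    s=optics.snapshot(n); cv2.imwrite(f"pics/{n}0.png",s["image"][:,:,::-1])
    print(n,[s[k] for k in("fx","fy","cx","cy")],np.round(s["position"],4),np.round(s["rotation"],4).tolist())
print(getattr(robot,'grip_point_offset',None))
E
```

```text
{'time': np.float64(0.0), 'joint_positions': array([-1.452,  0.088,  1.372, -0.   ,  1.684, -0.103]), 'qvel': array([-0.   , -0.   , -0.003, -0.002, -0.001, -0.001]), 'joint_torque': array([ 1.0000e-03, -3.4017e+01, -3.0243e+01,  7.2000e-02,  3.3000e-02,
       -0.0000e+00]), 'tool_pos': array([ 0.121, -0.536,  0.204]), 'ee_rot': array([-3.141e+00,  2.000e-03, -1.349e+00]), 'wrist_force': array([0.632, 0.194, 0.205]), 'wrist_torque': array([-0.031, -0.036,  0.022]), 'width': np.float64(0.094)}
side [510.9025912044283, 510.9025912044283, 281.2775084381273, 215.704278894406] [0.2062 1.0376 1.011 ] [-2.2348, 0.0184, -2.8582]
top [521.4881063280316, 521.4881063280316, 282.6720647085286, 216.94260594690937] [ 0.4244 -0.0316  1.5955] [-3.0474, 0.0093, -1.5752]
0.0188
```

View pics/side0.png

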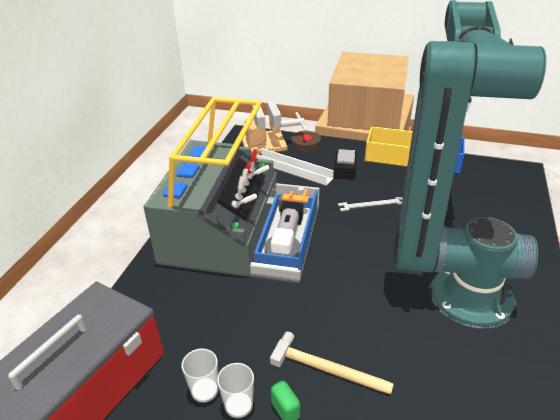

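View pics/top0.png

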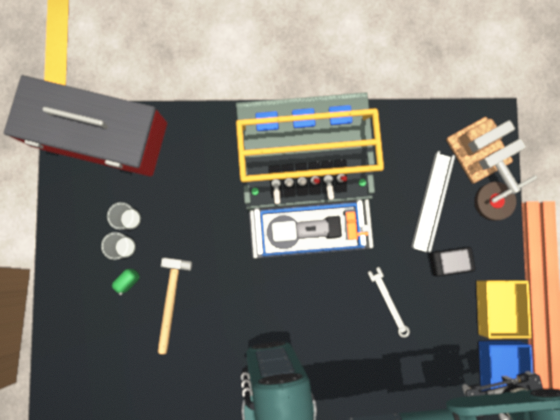

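The top view shows the console at about (305,140), the tray at (310,228), the orange lever at (352,223) and the red toggles at (316,181) and (342,181). The side view shows the same things. The moves offer no tilt, which matters here, so I'll measure first.

```bash
cat > h.py <<'E'
from bench import robot, optics, finder
import cv2,numpy as np
from scipy.spatial.transform import Rotation as Ro
from scipy.optimize import least_squares
class Cam:
    def __init__(s,n,path=None):
        d=optics.snapshot(n); s.d=d; s.img=d["image"]; s.p=np.array(d["position"]); s.R=Ro.from_euler('xyz',d["rotation"]).as_matrix()
        s.n=n
        if path: cv2.imwrite(path,s.img[:,:,::-1])
    def proj(s,X):
        c=(np.atleast_2d(X)-s.p)@s.R; d=s.d
        return np.c_[d["fx"]*c[:,0]/c[:,2]+d["cx"],d["fy"]*c[:,1]/c[:,2]+d["cy"]]
    def ray(s,uv):
        d=s.d; v=np.array([(uv[0]-d["cx"])/d["fx"],(uv[1]-d["cy"])/d["fy"],1]); return s.R@v
    def atz(s,uv,z):
        r=s.ray(uv); return s.p+r*(z-s.p[2])/r[2]
def crop(img,x0,y0,x1,y1,f,path):
    cv2.imwrite(path,cv2.resize(img[y0:y1,x0:x1,::-1],None,fx=f,fy=f,interpolation=cv2.INTER_CUBIC))
E
python3 - <<'E'
from h import *
S=Cam("side");T=Cam("top")
crop(S.img,140,80,340,290,3.5*0.8,"pics/s1.png")
crop(T.img,225,80,395,270,3,"pics/t1.png")
for c in(S,T):
  for l in("red_a_tip","white_a_tip","console","tray_front","release_pad","grinder"):
    for m in finder.masks_of(l,c.n)[:4]:
        ys,xs=np.nonzero(m["pixels"]); print(c.n,l,round(m["p"],2),np.round(m["extent"],0),len(xs),xs.mean().round(1),ys.mean().round(1))
E
```

```text
side white_a_tip 0.5 [240. 174. 243. 195.] 87 240.4 185.0
side white_a_tip 0.33 [254. 189. 317. 269.] 2130 287.0 230.8
side console 0.85 [146.  96. 322. 285.] 16834 223.8 208.0
side tray_front 0.78 [254. 189. 317. 270.] 2229 287.2 230.9
side release_pad 0.56 [282. 190. 309. 202.] 236 295.6 196.9
side grinder 0.74 [337. 149. 356. 176.] 605 345.3 163.4
side grinder 0.56 [266. 202. 306. 257.] 1293 285.9 230.7
side grinder 0.21 [145.  98. 317. 285.] 16415 223.3 208.6
top white_a_tip 0.41 [270. 216. 342. 247.] 1678 300.2 229.5
top console 0.96 [235.  93. 384. 257.] 16481 308.9 164.4
top tray_front 0.96 [253. 196. 368. 256.] 3100 314.9 228.0
top release_pad 0.57 [348. 212. 368. 239.] 276 352.2 226.1
top grinder 0.6 [267. 215. 342. 246.] 1729 300.5 229.7
top grinder 0.58 [250. 199. 368. 252.] 3349 314.3 228.3
top grinder 0.21 [113. 268. 138. 295.] 432 125.1 279.9
```

View pics/s1.png

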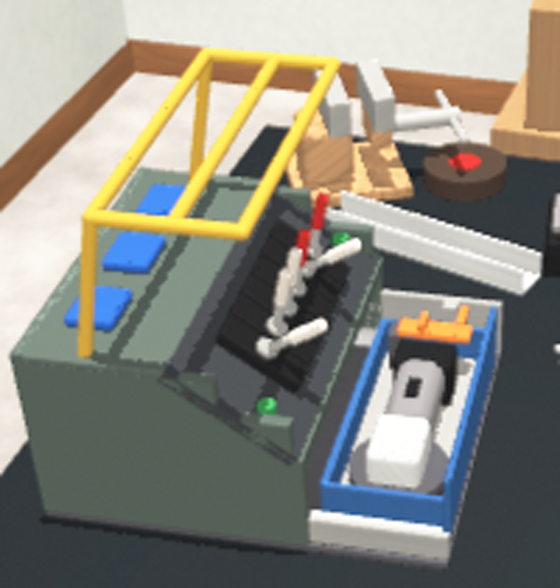

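View pics/t1.png

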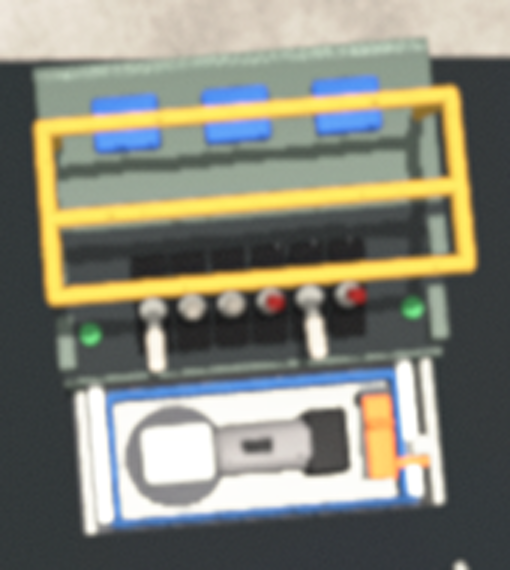

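Left to right, the row reads white OFF, white ON, white ON, red ON, white OFF, red ON. The red bats are at top crop (273,300) and (353,294). The roll cage is held only by posts at its back. Next I'll fit the console pose.

```bash
cat > fit.py <<'E'
from h import *
S=Cam("side");T=Cam("top")
t=lambda u,v:np.array([u/3+225,v/3+80]); s=lambda u,v:np.array([u/2.8+140,v/2.8+80])
# console frame pts as function of halflen h
obs=[(T,t(55,297),(-.108,1,.36)),(T,t(470,264),(-.108,-1,.36)),(T,t(42,128),(.03,1,.36)),(T,t(455,95),(.03,-1,.36)),
(S,s(88,217),(.03,1,.36)),(S,s(207,55),(.03,-1,.36)),(S,s(247,230),(-.108,1,.36)),(S,s(335,65),(-.108,-1,.36))]
def W(p,P): 
    c,s_=np.cos(p[2]),np.sin(p[2]); P=np.atleast_2d(P)
    return np.c_[p[0]+c*P[:,0]-s_*P[:,1],p[1]+s_*P[:,0]+c*P[:,1],P[:,2]]
def res(p): return np.concatenate([c.proj(W(p,(X[0],X[1]*p[3],X[2])))[0]-uv for c,uv,X in obs])
r=least_squares(res,[.65,-.05,0,.17],loss='soft_l1')
print(r.x.round(4),res(r.x).round(1))
np.save("con.npy",r.x[:3]); p=r.x
for c,sc in((T,lambda q:(q-[225,80])*3),(S,lambda q:(q-[140,80])*2.8)):
    im=cv2.imread("pics/t1.png" if c is T else "pics/s1.png")
    P=[(-.094,y,.178) for y in(np.arange(6)-2.5)*.036]
    P+=[(-.109,(i-2.5)*.036,.248) for i in (0,2,3,4)]+[(-.155,(i-2.5)*.036,.216) for i in (1,5)]
    P+=[(-.242,-.12,.072),(-.15,.18,0),(-.15,-.18,0),(.13,.18,.208),(.13,-.18,.208),(-.288,.15,.089),(-.288,-.15,.089)]
    for q in sc(c.proj(W(p,np.array(P)))): cv2.circle(im,tuple(int(v) for v in q.round()),3,(255,0,255),1)
    cv2.imwrite(f"pics/fit_{c.n}.png",im)
E
python3 fit.py
```

```text
[ 0.754  -0.0834  0.0776  0.1665] [-0.4 -0.2 -0.3 -0.6 -0.3  0.1 -0.9 -0.3  1.9 -0.9  0.8 -1.5 -0.7 -0.2
  0.6 -1.6]
```

View pics/fit_top.png

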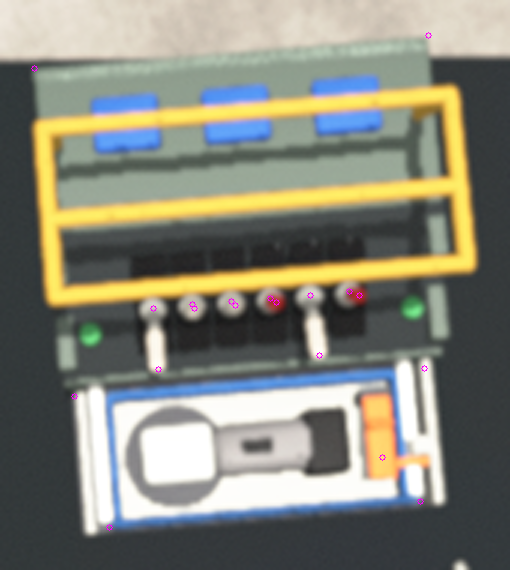

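View pics/fit_side.png

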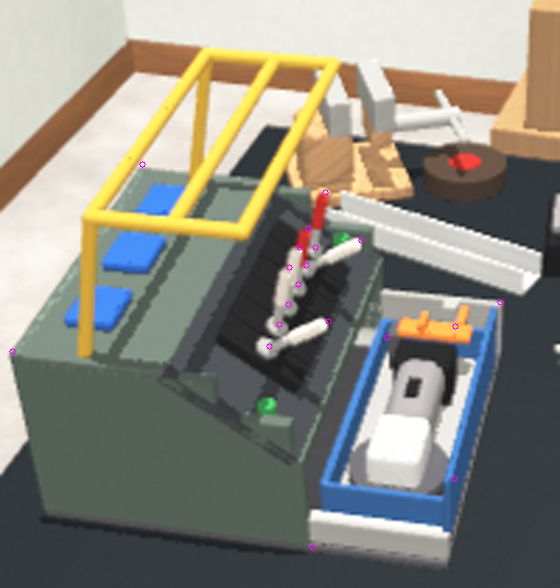

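The model points land on the pivots, tips, pad and tray face to within 1–2 px. An upright gripper can't reach the toggles under the front bar, and the rows carry no tilt. "Approached as far as the arm can" may let the tool lean at the edge of its reach, so I'll test that in free space, raised and pushing outward.

>>> {"op": "arm_command", "data": {
  "plan": [
    [0, 0, 0, 0.06, 0],
    [0, 0, 0, 0.12, 0],
    [0, 0, 0, 0.18, 0],
    [0, 0, 0, 0.24, 0],
    [0, 0, 0, 0.28, 0],
    [0, 0.01, -0.05, 0.28, 0],
    [0, 0.02, -0.1, 0.28, 0],
    [0, 0.03, -0.15, 0.28, 0],
    [0, 0.04, -0.2, 0.28, 0],
    [0, 0.05, -0.25, 0.28, 0]
  ]
}}

```text
time: 2.15
tool_pos: [0.1514, -0.6941, 0.4261]
ee_rot: [3.141, -0.043, -1.349]
wrist_force: [0.1, 0.4, -0.2]
width: 0.0008
```

>>> {"op": "arm_command", "data": {
  "plan": [
    [0, 0.01, -0.05, 0, 0],
    [0, 0.02, -0.1, 0, 0],
    [0, 0.03, -0.15, 0, 0],
    [0, 0.03, -0.15, 0, 0],
    [0, 0.03, -0.15, 0, 0]
  ]
}}

```text
time: 2.78
tool_pos: [0.1637, -0.7613, 0.3646]
ee_rot: [3.141, -0.092, -1.349]
wrist_force: [-0.4, 0.6, -0.5]
width: 0.0002
```

```bash
python3 - <<'E'
from h import *
o=robot.get_obs(); print(o["joint_positions"].round(3),o["tool_pos"].round(4),o["ee_rot"].round(3))
E
```

```text
[-1.435  0.673  0.274  0.008  2.103 -0.082] [ 0.1637 -0.7613  0.3646] [ 3.141 -0.092 -1.349]
```

The tool leans outward at the edge of reach, by 0.092 rad so far. Next I'll check whether the lean stays on the way back and whether it can be increased.

>>> {"op": "arm_command", "data": {
  "plan": [
    [0, -0.01, 0.05, 0, 0],
    [0, -0.02, 0.1, 0, 0],
    [0, -0.02, 0.1, 0, 0]
  ]
}}

```text
time: 3.15
tool_pos: [0.1432, -0.657, 0.3658]
ee_rot: [3.141, -0.09, -1.349]
wrist_force: [-0.1, -0.9, 0.5]
width: 0.0007
```

```bash
python3 - <<'E'
from h import *
o=robot.get_obs(); print(o["joint_positions"].round(3),o["tool_pos"].round(4),o["ee_rot"].round(3))
E
```

```text
[-1.445  0.335  0.762  0.009  1.955 -0.092] [ 0.1432 -0.657   0.3658] [ 3.141 -0.09  -1.349]
```

The lean persists, so it can be built up over several calls.

>>> {"op": "arm_command", "data": {
  "plan": [
    [0, 0.012, -0.06, 0.0, 0],
    [0, 0.024, -0.12, 0.0, 0],
    [0, 0.05, -0.24, 0.1, 0],
    [0, 0.05, -0.24, 0.2, 0]
  ]
}}

```text
time: 3.65
tool_pos: [0.1643, -0.7659, 0.3812]
ee_rot: [3.14, -0.137, -1.349]
wrist_force: [-0.1, -1.2, 3.4]
width: 0.0002
```

>>> {"op": "arm_command", "data": {
  "plan": [
    [0, 0.02, -0.1, 0.15, 0],
    [0, 0.04, -0.2, 0.3, 0]
  ]
}}

```text
time: 3.9
tool_pos: [0.1615, -0.7551, 0.4222]
ee_rot: [3.139, -0.195, -1.349]
wrist_force: [0.2, 0.6, -0.0]
width: 0.0007
```

```bash
python3 - <<'E'
from h import *
o=robot.get_obs(); print(o["joint_positions"].round(3),o["tool_pos"].round(4),o["ee_rot"].round(3))
E
```

```text
[-1.44   0.601  0.274  0.017  2.072 -0.082] [ 0.1615 -0.7551  0.4222] [ 3.139 -0.195 -1.349]
```

>>> {"op": "arm_command", "data": {
  "plan": [
    [0, 0.02, -0.1, 0.15, 0],
    [0, 0.04, -0.2, 0.3, 0]
  ]
}}

```text
time: 4.15
tool_pos: [0.1594, -0.7503, 0.4471]
ee_rot: [3.139, -0.237, -1.349]
wrist_force: [0.4, -0.4, 0.4]
width: 0.0003
```

>>> {"op": "arm_command", "data": {
  "plan": [
    [0, 0.04, -0.2, 0, 0],
    [0, 0.08, -0.4, 0, 0]
  ]
}}

```text
time: 4.4
tool_pos: [0.1708, -0.8105, 0.395]
ee_rot: [3.138, -0.277, -1.349]
wrist_force: [-0.3, -1.0, -0.8]
width: 0.0005
```

>>> {"op": "arm_command", "data": {
  "plan": [
    [0, 0.04, -0.2, 0, 0]
  ]
}}

```text
time: 4.53
tool_pos: [0.1768, -0.8419, 0.3707]
ee_rot: [3.138, -0.31, -1.349]
wrist_force: [1.0, -0.0, 0.5]
width: 0.0005
```

>>> {"op": "arm_command", "data": {
  "plan": [
    [0, 0.04, -0.2, 0.3, 0]
  ]
}}

```text
time: 4.65
tool_pos: [0.1762, -0.8424, 0.388]
ee_rot: [3.138, -0.342, -1.349]
wrist_force: [1.3, 0.8, 2.5]
width: 0.0005
```

Each saturated row adds about 0.03 rad, and the lean lies in the jaw plane. The 177 mm side of the body would then hit the front bar, so I need the jaws along the console's y with the lean towards +x. I'll go round to the left and push outward at about 60° azimuth, which cancels the -y lean and adds some +x lean.

>>> {"op": "arm_command", "data": {
  "plan": [
    [0, 0, 0.06, 0.01, 0],
    [0, 0, 0.12, 0.02, 0],
    [0, 0, 0.18, 0.03, 0],
    [0, 0.02, 0.24, 0.04, 0],
    [0, 0.06, 0.285, 0.04, 0],
    [0, 0.1, 0.33, 0.04, 0],
    [0, 0.14, 0.375, 0.04, 0],
    [0, 0.18, 0.42, 0.04, 0],
    [0, 0.22, 0.465, 0.04, 0],
    [0, 0.26, 0.51, 0.04, 0]
  ]
}}

```text
time: 5.9
tool_pos: [0.4374, -0.3287, 0.4449]
ee_rot: [-3.132, -0.362, -1.353]
wrist_force: [1.4, -0.6, -0.8]
width: 0.0005
```

```bash
python3 - <<'E'
from h import *
o=robot.get_obs(); print(o["joint_positions"].round(3),o["tool_pos"].round(4),o["ee_rot"].round(3))
E
```

```text
[-0.597 -0.058  1.086 -0.247  1.831  0.657] [ 0.4374 -0.3287  0.4449] [-3.132 -0.362 -1.353]
```

>>> {"op": "arm_command", "data": {
  "plan": [
    [0, 0.01, 0.055, 0, 0],
    [0, 0.02, 0.11, 0, 0],
    [0, 0.03, 0.165, 0, 0],
    [0, 0.04, 0.22, 0, 0],
    [0, 0.04, 0.28, 0, 0],
    [0, 0.03, 0.34, 0, 0],
    [0, 0.01, 0.4, 0, 0],
    [0, -0.01, 0.455, 0, 0],
    [0, -0.03, 0.51, 0, 0],
    [0, -0.05, 0.57, 0, 0]
  ]
}}

```text
time: 7.15
tool_pos: [0.3857, 0.2409, 0.4427]
ee_rot: [-3.128, -0.34, -1.355]
wrist_force: [1.2, 1.0, 0.3]
width: 0.0003
```

>>> {"op": "arm_command", "data": {
  "plan": [
    [0, -0.02, 0.06, 0, 0],
    [0, -0.04, 0.12, 0, 0],
    [0, -0.05, 0.18, 0, 0],
    [0, -0.05, 0.24, 0, 0],
    [0, -0.02, 0.29, 0, 0]
  ]
}}

```text
time: 7.78
tool_pos: [0.3566, 0.5169, 0.4287]
ee_rot: [-3.134, -0.339, -1.346]
wrist_force: [-20.0, -29.2, 24.3]
width: 0.0006
```

```bash
python3 - <<'E'
from h import *
o=robot.get_obs(); print(o["joint_positions"].round(3),o["tool_pos"].round(4),o["ee_rot"].round(3)); R=Ro.from_euler('xyz',o["ee_rot"]).as_matrix();print(R[:,2].round(3),R[:,0].round(3))
E
```

```text
[ 1.011  0.611  0.273 -0.39   2.459  2.076] [0.3566 0.5169 0.4287] [-3.134 -0.339 -1.346]
[ 0.081 -0.322 -0.943] [ 0.21  -0.92   0.332]
```

```bash
python3 - <<'E'
from h import *
S=Cam("side","pics/s2.png");T=Cam("top","pics/t2.png")
o=robot.get_obs(); print(o["wrist_force"].round(1),o["tool_pos"].round(4),o["qvel"].round(2))
E
```

```text
[ 1.6  3.2 -5.9] [0.3613 0.5205 0.4087] [-0.02 -0.06 -0.21 -0.   -0.01  0.01]
```

View pics/s2.png

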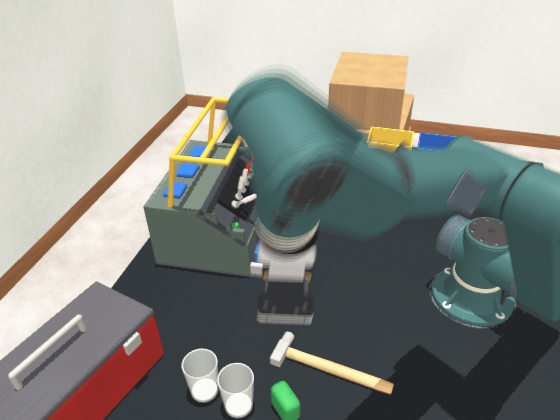

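View pics/t2.png

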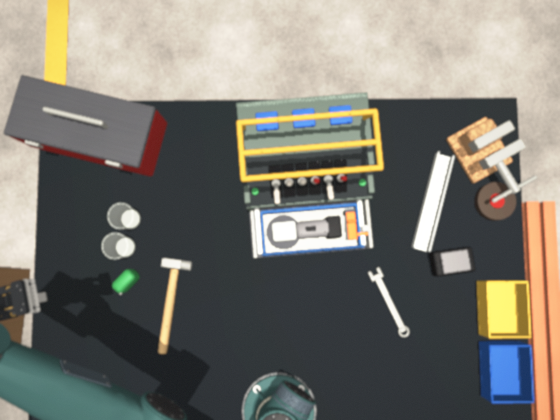

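Nothing is in contact; the force was inertia from reaching the elbow limit at speed. Now I'll push outward with single-row calls.

>>> {"op": "arm_command", "data": {
  "plan": [
    [0, 0.03, 0.05, 0, 0],
    [0, 0.06, 0.1, 0, 0]
  ]
}}

```text
time: 8.12
tool_pos: [0.3853, 0.5525, 0.3849]
ee_rot: [-3.105, -0.319, -1.35]
wrist_force: [-0.0, -0.2, 0.9]
width: 0.0006
```

>>> {"op": "arm_command", "data": {
  "plan": [
    [0, 0.03, 0.05, 0.02, 0],
    [0, 0.06, 0.1, 0.04, 0]
  ]
}}

```text
time: 8.38
tool_pos: [0.4014, 0.5722, 0.3666]
ee_rot: [-3.075, -0.297, -1.348]
wrist_force: [-0.1, -0.2, 0.6]
width: 0.0006
```

>>> {"op": "arm_command", "data": {
  "plan": [
    [0, 0.03, 0.05, 0.02, 0],
    [0, 0.06, 0.1, 0.04, 0]
  ]
}}

```text
time: 8.62
tool_pos: [0.4171, 0.5917, 0.3499]
ee_rot: [-3.043, -0.274, -1.346]
wrist_force: [0.4, 0.1, -0.3]
width: 0.0005
```

```bash
cat > st.py <<'E'
from h import *
o=robot.get_obs(); print(o["joint_positions"].round(3),o["tool_pos"].round(4),o["wrist_force"].round(1)); R=Ro.from_euler('xyz',o["ee_rot"]).as_matrix()
yaw=np.load("con.npy")[2]; C=Ro.from_euler('z',yaw).as_matrix(); r=C.T@R
print("z in console",r[:,2].round(3),"x",r[:,0].round(3),"t",o["time"])
E
python3 st.py
```

```text
[ 1.005  0.71   0.274 -0.342  2.252  2.133] [0.4171 0.5917 0.3499] [ 0.4  0.1 -0.3]
z in console [ 0.137 -0.251 -0.958] x [ 0.141 -0.952  0.27 ] t 8.625
```

>>> {"op": "arm_command", "data": {
  "plan": [
    [0, 0, 0.1, 0.1, 0],
    [0, 0, 0.2, 0.2, 0]
  ]
}}

```text
time: 8.88
tool_pos: [0.382, 0.6041, 0.3747]
ee_rot: [-3.012, -0.248, -1.341]
wrist_force: [-0.3, 0.6, -0.5]
width: 0.0006
```

>>> {"op": "arm_command", "data": {
  "plan": [
    [0, 0, 0.1, 0.1, 0],
    [0, 0, 0.2, 0.2, 0]
  ]
}}

```text
time: 9.12
tool_pos: [0.3524, 0.6153, 0.395]
ee_rot: [-2.981, -0.222, -1.337]
wrist_force: [-0.6, -0.1, -0.8]
width: 0.0005
```

>>> {"op": "arm_command", "data": {
  "plan": [
    [0, 0.05, 0.1, 0.1, 0],
    [0, 0.1, 0.2, 0.2, 0]
  ]
}}

```text
time: 9.38
tool_pos: [0.3627, 0.6181, 0.4048]
ee_rot: [-2.949, -0.196, -1.333]
wrist_force: [1.1, -0.2, -0.7]
width: 0.0007
```

```bash
python3 st.py
```

```text
[ 1.093  0.634  0.274 -0.347  2.223  2.195] [0.3627 0.6181 0.4048] [ 1.1 -0.2 -0.7]
z in console [ 0.22  -0.158 -0.963] x [ 0.156 -0.968  0.195] t 9.375
```

>>> {"op": "arm_command", "data": {
  "plan": [
    [0, 0.03, 0.1, 0.1, 0]
  ]
}}

```text
time: 9.5
tool_pos: [0.3621, 0.6248, 0.413]
ee_rot: [-2.921, -0.173, -1.33]
wrist_force: [0.0, -0.1, 0.2]
width: 0.0007
```

>>> {"op": "arm_command", "data": {
  "plan": [
    [0, 0.03, 0.1, 0.1, 0]
  ]
}}

```text
time: 9.62
tool_pos: [0.3598, 0.632, 0.4233]
ee_rot: [-2.892, -0.148, -1.323]
wrist_force: [-0.4, 0.7, -0.6]
width: 0.0004
```

>>> {"op": "arm_command", "data": {
  "plan": [
    [0, 0.03, 0.1, 0.1, 0]
  ]
}}

```text
time: 9.75
tool_pos: [0.3584, 0.6396, 0.433]
ee_rot: [-2.863, -0.123, -1.316]
wrist_force: [0.3, -0.2, 0.2]
width: 0.0005
```

>>> {"op": "arm_command", "data": {
  "plan": [
    [0, 0.03, 0.1, 0.1, 0]
  ]
}}

```text
time: 9.88
tool_pos: [0.358, 0.6475, 0.4422]
ee_rot: [-2.833, -0.099, -1.308]
wrist_force: [-0.6, -0.2, -0.0]
width: 0.0003
```

>>> {"op": "arm_command", "data": {
  "plan": [
    [0, 0.03, 0.1, 0.1, 0]
  ]
}}

```text
time: 10.0
tool_pos: [0.3581, 0.6558, 0.451]
ee_rot: [-2.803, -0.074, -1.3]
wrist_force: [0.0, 0.4, -0.2]
width: 0.0003
```

```bash
python3 st.py
```

```text
[ 1.135  0.58   0.274 -0.35   2.09   2.217] [0.3581 0.6558 0.451 ] [ 0.   0.4 -0.2]
z in console [ 0.339 -0.005 -0.941] x [ 0.192 -0.979  0.074] t 10.0
```

The lean in console axes is now (0.339, -0.005), with the jaw axis 11° off -y. Next I'll swing to the front with an 11° turn and push outward at an azimuth of about 20° for the rest.

>>> {"op": "arm_command", "data": {
  "plan": [
    [0, 0.01, -0.05, 0, -2],
    [0, 0.03, -0.11, 0, -4],
    [0, 0.05, -0.17, 0, -6],
    [0, 0.07, -0.23, 0, -8],
    [0, 0.1, -0.29, 0, -10],
    [0, 0.13, -0.34, 0, -11],
    [0, 0.17, -0.39, 0, -11],
    [0, 0.2, -0.42, 0, -11]
  ]
}}

```text
time: 11.0
tool_pos: [0.5606, 0.2336, 0.4571]
ee_rot: [-2.793, -0.073, -1.494]
wrist_force: [0.5, 1.1, 0.3]
width: 0.0003
```

>>> {"op": "arm_command", "data": {
  "plan": [
    [0, 0.05, 0.01, 0, 0],
    [0, 0.1, 0.02, 0.01, 0],
    [0, 0.14, 0.03, 0.02, 0],
    [0, 0.18, 0.04, 0.04, 0]
  ]
}}

```text
time: 11.5
tool_pos: [0.7271, 0.2693, 0.4776]
ee_rot: [-2.789, -0.074, -1.491]
wrist_force: [-23.8, -9.1, 16.2]
width: 0.0007
```

```bash
python3 st.py
```

```text
[ 0.354  0.543  0.273 -0.177  1.996  1.733] [0.7271 0.2693 0.4776] [-23.8  -9.1  16.2]
z in console [ 0.345 -0.069 -0.936] x [ 0.002 -0.997  0.074] t 11.5
```

>>> {"op": "arm_command", "data": {
  "plan": [
    [0, 0.08, 0.05, 0.08, 0]
  ]
}}

```text
time: 11.62
tool_pos: [0.7392, 0.2799, 0.4725]
ee_rot: [-2.763, -0.069, -1.488]
wrist_force: [0.6, -0.6, -0.5]
width: 0.0005
```

>>> {"op": "arm_command", "data": {
  "plan": [
    [0, 0.08, 0.05, 0.08, 0]
  ]
}}

```text
time: 11.75
tool_pos: [0.7465, 0.2902, 0.4886]
ee_rot: [-2.708, -0.056, -1.484]
wrist_force: [-0.3, 0.4, 0.4]
width: 0.0005
```

>>> {"op": "arm_command", "data": {
  "plan": [
    [0, 0.08, 0.05, 0.08, 0]
  ]
}}

```text
time: 11.88
tool_pos: [0.7558, 0.3001, 0.4963]
ee_rot: [-2.666, -0.046, -1.479]
wrist_force: [0.5, 0.1, 0.3]
width: -0.0001
```

>>> {"op": "arm_command", "data": {
  "plan": [
    [0, 0.08, 0.05, 0.08, 0]
  ]
}}

```text
time: 12.0
tool_pos: [0.7658, 0.3099, 0.5033]
ee_rot: [-2.624, -0.036, -1.474]
wrist_force: [-0.2, -0.5, 0.5]
width: 0.0005
```

```bash
python3 st.py
```

```text
[ 0.389  0.54   0.274 -0.18   1.833  1.763] [0.7658 0.3099 0.5033] [-0.2 -0.5  0.5]
z in console [ 0.495 -0.022 -0.869] x [ 0.019 -0.999  0.036] t 12.0
```

>>> {"op": "arm_command", "data": {
  "plan": [
    [0, 0.08, 0.06, 0.08, 0]
  ]
}}

```text
time: 12.12
tool_pos: [0.7752, 0.3231, 0.5093]
ee_rot: [-2.583, -0.027, -1.469]
wrist_force: [0.1, -0.7, 0.2]
width: 0.0005
```

>>> {"op": "arm_command", "data": {
  "plan": [
    [0, 0.08, 0.06, 0.08, -1]
  ]
}}

```text
time: 12.25
tool_pos: [0.7842, 0.336, 0.5149]
ee_rot: [-2.541, -0.016, -1.48]
wrist_force: [0.3, 0.2, -0.1]
width: 0.0005
```

```bash
python3 st.py
```

```text
[ 0.418  0.546  0.274 -0.199  1.747  1.8  ] [0.7842 0.336  0.5149] [ 0.3  0.2 -0.1]
z in console [ 0.565 -0.006 -0.825] x [ 0.014 -1.     0.016] t 12.25
```

The tool now leans 34.4° in console axes with the jaws along the console's y, so it can straddle and pinch a bat from in front with about 25 mm to the bar. I'll move to staging in front of the left red toggle (y = -0.018), jaws open about 23 mm.

>>> {"op": "arm_command", "data": {
  "plan": [
    [0.25, -0.05, -0.02, 0, 0],
    [0.25, -0.1, -0.05, 0, 0],
    [0.25, -0.15, -0.08, 0, 0],
    [0.25, -0.19, -0.12, 0, 0],
    [0.25, -0.22, -0.17, 0, 0],
    [0.25, -0.23, -0.23, 0, 0],
    [0.25, -0.23, -0.29, 0, 0],
    [0.25, -0.23, -0.35, -0.01, 0],
    [0.25, -0.23, -0.4, -0.03, 0],
    [0.25, -0.23, -0.45, -0.05, 0]
  ]
}}

```text
time: 13.5
tool_pos: [0.5546, -0.1168, 0.4709]
ee_rot: [-2.533, -0.025, -1.48]
wrist_force: [1.0, 0.5, -0.4]
width: 0.0238
```

```bash
cat > go.py <<'E'
import sys
from h import *
p=np.load("con.npy"); t=np.array([float(a) for a in sys.argv[1:4]])
C=Ro.from_euler('z',p[2]).as_matrix(); w=C@t+[p[0],p[1],0]
o=robot.get_obs(); tp=np.array(o["tool_pos"]); print("target",w.round(4),"delta",(w-tp).round(4)); 
print("now console",(C.T@(tp-[p[0],p[1],0])).round(4))
E
python3 st.py; python3 go.py -.163 -.018 .3165
```

```text
[-0.497 -0.243  1.275  0.305  1.574  1.061] [ 0.5546 -0.1168  0.4709] [ 1.   0.5 -0.4]
z in console [ 0.572 -0.013 -0.82 ] x [ 0.013 -1.     0.025] t 13.5
target [ 0.5929 -0.114   0.3165] delta [ 0.0383  0.0029 -0.1544]
now console [-0.2014 -0.0179  0.4709]
```

>>> {"op": "arm_command", "data": {
  "plan": [
    [0.25, 0.01, 0.001, -0.04, 0],
    [0.25, 0.02, 0.002, -0.08, 0],
    [0.25, 0.03, 0.003, -0.12, 0],
    [0.25, 0.038, 0.003, -0.154, 0],
    [0.25, 0.038, 0.003, -0.154, 0],
    [0.25, 0.038, 0.003, -0.154, 0]
  ]
}}

```text
time: 14.25
tool_pos: [0.5936, -0.1121, 0.3154]
ee_rot: [-2.537, -0.022, -1.479]
wrist_force: [0.6, 0.1, 0.3]
width: 0.0234
```

```bash
python3 st.py; python3 go.py -.0954 -.018 .2175; python3 - <<'E'
from h import *
S=Cam("side");T=Cam("top")
crop(S.img,190,80,340,230,4,"pics/s3.png")
crop(T.img,240,80,390,230,4,"pics/t3.png")
E
```

```text
[-0.442 -0.225  1.57   0.291  1.264  1.018] [ 0.5936 -0.1121  0.3154] [0.6 0.1 0.3]
z in console [ 0.569 -0.01  -0.823] x [ 0.014 -1.     0.022] t 14.25
target [ 0.6603 -0.1087  0.2175] delta [ 0.0667  0.0034 -0.0979]
now console [-0.1622 -0.0162  0.3154]
```

View pics/s3.png

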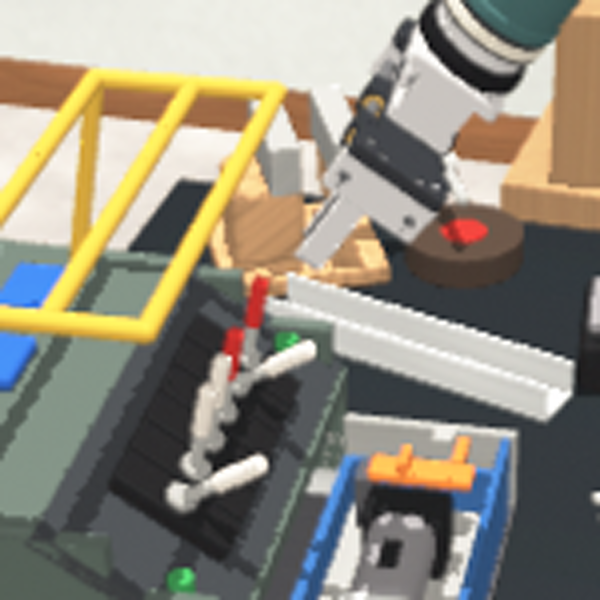

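View pics/t3.png

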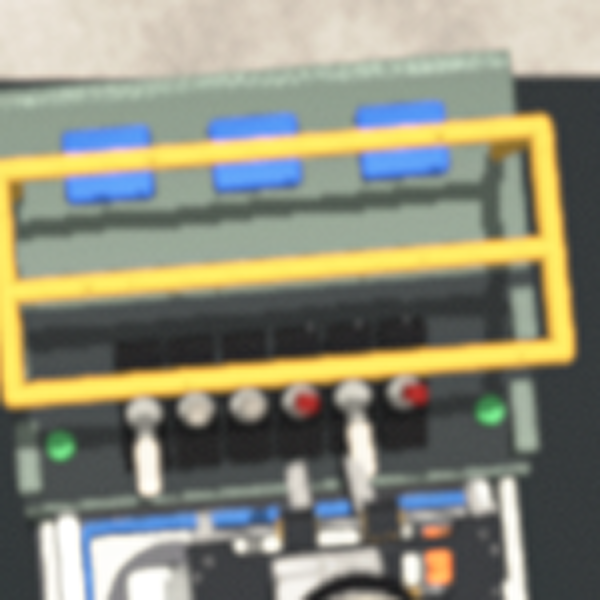

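The fingers show in the top crop at u≈298 and 355, straddling the lane. I'll check that against the projected TCP, allowing for parallax.

```bash
python3 - <<'E'
from h import *
S=Cam("side");T=Cam("top"); o=robot.get_obs(); R=Ro.from_euler('xyz',o["ee_rot"]).as_matrix(); tp=np.array(o["tool_pos"])
p=np.load("con.npy"); C=Ro.from_euler('z',p[2]).as_matrix()
L=[tp+R@np.array([sx*.018,0,0]) for sx in(-1,1)]+[tp+R@np.array([sx*.018,0,-.05]) for sx in(-1,1)]
tips=[C@np.array([-.109,(i-2.5)*.036,.248])+[p[0],p[1],0] for i in(0,2,3,4)]
for c,o_,n in((T,(240,80),"t"),(S,(190,80),"s")):
    im=cv2.imread(f"pics/{n}3.png")
    for q in (c.proj(L)-o_)*4+2: cv2.circle(im,tuple(int(v) for v in q),4,(0,255,0),1)
    for q in (c.proj(tips)-o_)*4+2: cv2.circle(im,tuple(int(v) for v in q),4,(255,0,255),1)
    cv2.imwrite(f"pics/{n}3b.png",im)
a=cv2.imread("pics/t3b.png")[250:600,200:500];b=cv2.imread("pics/s3b.png")[100:450,150:450]
cv2.imwrite("pics/c3.png",np.hstack([a,b]))
E
```

```text
(no output)
```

View pics/c3.png

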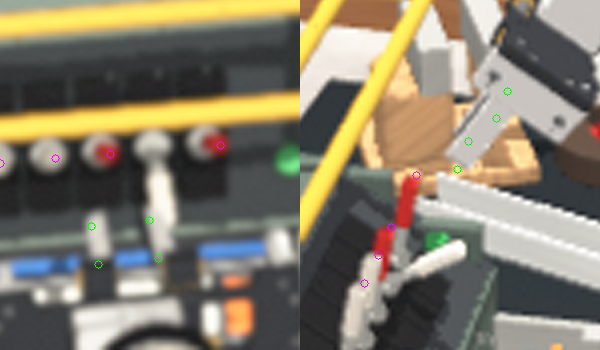

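In the top crop the fingers sit roughly 2 mm off the projection. I'll advance until they nearly straddle the tip, then compare at the same depth.

>>> {"op": "arm_command", "data": {
  "plan": [
    [0.25, 0.013, 0.001, -0.02, 0],
    [0.25, 0.027, 0.001, -0.04, 0],
    [0.25, 0.04, 0.001, -0.058, 0],
    [0.25, 0.04, 0.001, -0.058, 0],
    [0.25, 0.04, 0.001, -0.058, 0]
  ]
}}

```text
time: 15.08
tool_pos: [0.6321, -0.1107, 0.2532]
ee_rot: [-2.542, -0.018, -1.479]
wrist_force: [1.0, 0.2, -0.9]
width: 0.0238
```

```bash
cat > look.py <<'E'
import sys
from h import *
k=sys.argv[1]
S=Cam("side");T=Cam("top"); o=robot.get_obs(); R=Ro.from_euler('xyz',o["ee_rot"]).as_matrix(); tp=np.array(o["tool_pos"])
p=np.load("con.npy"); C=Ro.from_euler('z',p[2]).as_matrix()
h=o["width"]/2+.0062
L=[tp+R@np.array([sx*h,0,0]) for sx in(-1,1)]+[tp+R@np.array([sx*h,0,-.03]) for sx in(-1,1)]
ims=[]
for c,b in((T,(285,155,345,215)),(S,(215,140,275,200))):
    im=cv2.resize(c.img[b[1]:b[3],b[0]:b[2],::-1],None,fx=6.5,fy=6.5,interpolation=cv2.INTER_CUBIC)
    for q in (c.proj(L)-b[:2]+.5)*6.5: cv2.circle(im,tuple(int(v) for v in q),3,(0,255,0),1)
    ims.append(im)
cv2.imwrite(f"pics/look{k}.png",np.hstack(ims))
E
python3 look.py 1; python3 go.py -.0954 -.018 .2175
```

```text
target [ 0.6603 -0.1087  0.2175] delta [ 0.0282  0.002  -0.0362]
now console [-0.1237 -0.0178  0.2537]
```

View pics/look1.png

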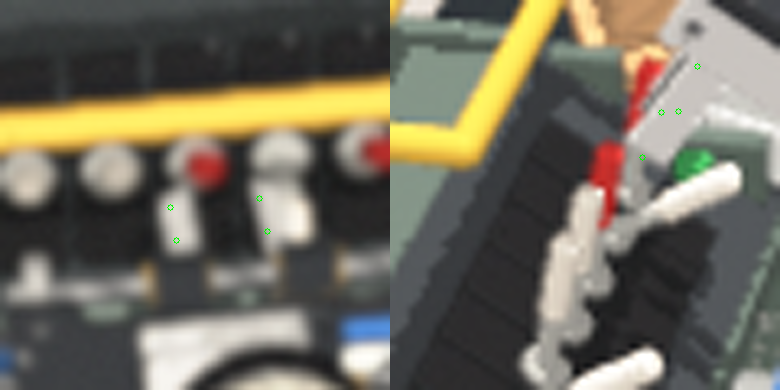

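In the top view the gap centre is about 9 px (3.5 mm) to the right of the red bat along the finger direction. I'll shift +y and advance.

>>> {"op": "arm_command", "data": {
  "plan": [
    [0.25, 0, 0.004, 0, 0],
    [0.25, 0.006, 0.005, -0.008, 0],
    [0.25, 0.014, 0.0055, -0.018, 0],
    [0.25, 0.014, 0.0055, -0.018, 0],
    [0.25, 0.014, 0.0055, -0.018, 0]
  ]
}}

```text
time: 15.8
tool_pos: [0.6459, -0.1048, 0.233]
ee_rot: [-2.545, -0.017, -1.479]
wrist_force: [0.3, -0.6, 0.1]
width: 0.0234
```

```bash
python3 look.py 2; python3 go.py -.0954 -.0145 .2175
```

```text
target [ 0.66   -0.1052  0.2175] delta [ 0.0141 -0.0002 -0.0163]
now console [-0.1094 -0.0132  0.2338]
```

View pics/look2.png

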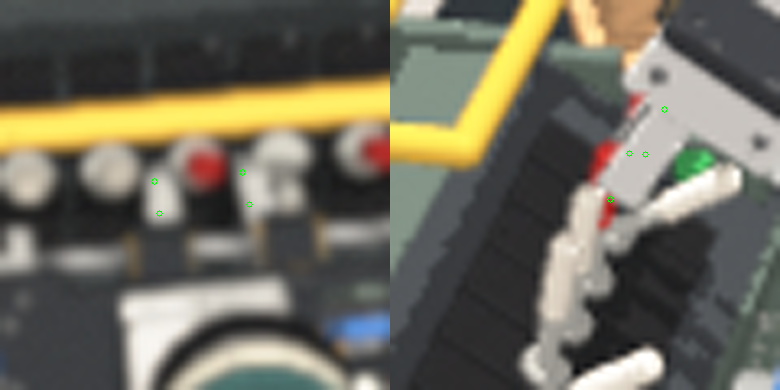

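Now centred: the gap centre is at u≈208 and the red bat at 205. I'll go on to the grasp depth and close.

>>> {"op": "arm_command", "data": {
  "plan": [
    [0.25, 0.007, 0.001, -0.008, 0],
    [0.25, 0.014, 0.001, -0.016, 0],
    [0.25, 0.014, 0.001, -0.016, 0],
    [0, 0.014, 0.001, -0.016, 0],
    [0, 0.014, 0.001, -0.016, 0],
    [0, 0.014, 0.001, -0.016, 0]
  ]
}}

```text
time: 16.65
tool_pos: [0.6599, -0.1046, 0.2173]
ee_rot: [-2.544, -0.018, -1.48]
wrist_force: [2.3, -3.4, -2.6]
width: 0.0137
```

```bash
python3 look.py 3; python3 go.py -.0954 -.0145 .2175
```

```text
target [ 0.66   -0.1052  0.2175] delta [ 0.0002 -0.0006  0.0002]
now console [-0.0955 -0.0139  0.2173]
```

View pics/look3.png

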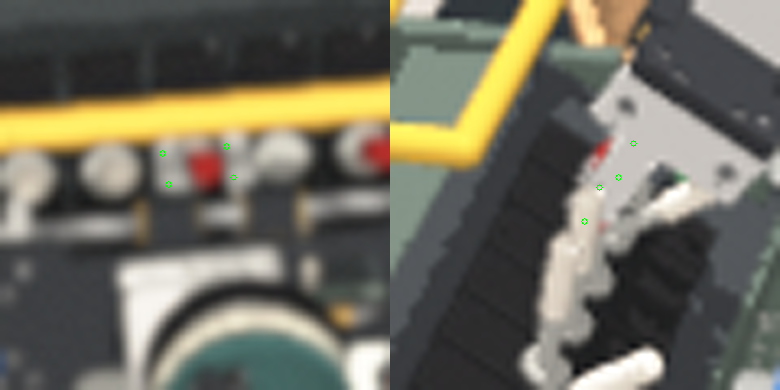

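The bat is gripped: opening 13.7 mm against 14 mm wide. Now I'll pull it along its arc.

>>> {"op": "arm_command", "data": {
  "plan": [
    [0, -0.005, 0, -0.0015, 0],
    [0, -0.011, -0.001, -0.0035, 0],
    [0, -0.016, -0.001, -0.006, 0],
    [0, -0.021, -0.0015, -0.009, 0],
    [0, -0.026, -0.002, -0.0125, 0],
    [0, -0.03, -0.0025, -0.0165, 0],
    [0, -0.0335, -0.0025, -0.021, 0],
    [0, -0.035, -0.003, -0.0235, 0],
    [0, -0.035, -0.003, -0.0235, 0]
  ]
}}

```text
time: 17.88
tool_pos: [0.6274, -0.1078, 0.2009]
ee_rot: [-2.533, -0.022, -1.48]
wrist_force: [-4.8, -2.4, 10.2]
width: 0.0099
```

```bash
python3 look.py 4; python3 go.py -.0954 -.018 .2175
```

```text
target [ 0.6603 -0.1087  0.2175] delta [ 0.033  -0.0008  0.0168]
now console [-0.1283 -0.0147  0.2007]
```

View pics/look4.png

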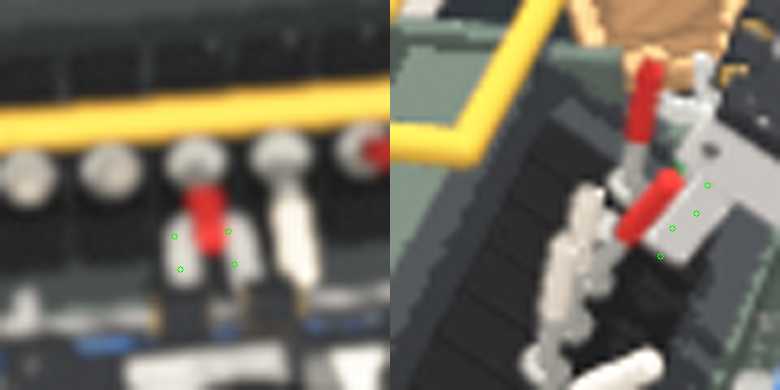

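The handle has swung to about the same lean as the OFF white one, and the pads slid onto the 10 mm shaft. I'll open and withdraw along the tool axis.

>>> {"op": "arm_command", "data": {
  "plan": [
    [0.27, 0, 0, 0, 0],
    [0.27, 0, 0, 0, 0],
    [0.27, -0.01, 0, 0.015, 0],
    [0.27, -0.03, -0.001, 0.045, 0],
    [0.27, -0.05, -0.002, 0.075, 0],
    [0.27, -0.06, -0.003, 0.1, 0],
    [0.27, -0.06, -0.003, 0.1, 0]
  ]
}}

```text
time: 18.85
tool_pos: [0.5651, -0.1104, 0.2983]
ee_rot: [-2.539, -0.021, -1.48]
wrist_force: [-0.1, 0.0, -0.1]
width: 0.0254
```

```bash
python3 - <<'E'
import numpy as np
p=np.load("con.npy"); p[1]+=.0035; np.save("con.npy",p)
E
python3 look.py 5; python3 go.py -.1237 -.09 .2537; python3 st.py
```

```text
target [ 0.6377 -0.1792  0.2537] delta [ 0.0732 -0.0694 -0.0399]
now console [-0.1913 -0.0152  0.2936]
[-0.469 -0.285  1.657  0.306  1.255  0.986] [ 0.5645 -0.1098  0.2936] [-0.8 -0.3 -0.5]
z in console [ 0.562 -0.006 -0.827] x [ 0.014 -1.     0.017] t 18.95
```

View pics/look5.png

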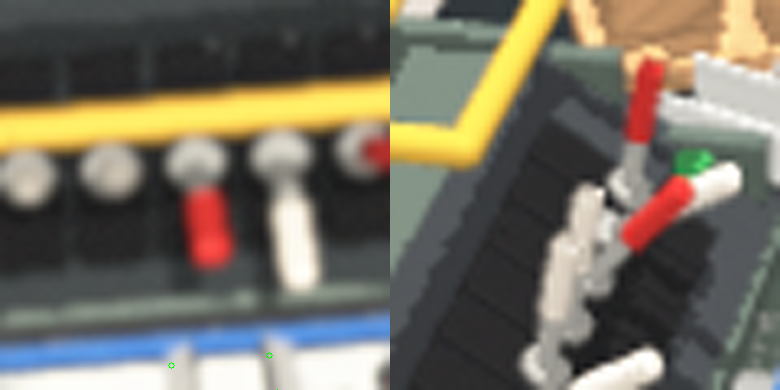

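The red handle looks less far down than the OFF white one, with its tip at v=268 where about 294 is expected. I'll measure the angle.

```bash
cat > ang.py <<'E'
from h import *
import sys
S=Cam("side");T=Cam("top")
p=np.load("con.npy"); C=Ro.from_euler('z',p[2]).as_matrix()
ims=[]
for c,b in((T,(285,155,345,215)),(S,(215,140,275,200))):
    im=cv2.resize(c.img[b[1]:b[3],b[0]:b[2],::-1],None,fx=6.5,fy=6.5,interpolation=cv2.INTER_CUBIC)
    for i,col in((0,(0,255,0)),(1,(255,255,0)),(2,(0,255,0))):
      for a in (0,.4,.8):
        l=np.radians(12)+a; X=C@np.array([-.094-.072*np.sin(l),(i-2.5)*.036,.178+.072*np.cos(l)])+[p[0],p[1],0]
        q=(c.proj(X)[0]-b[:2]+.5)*6.5; cv2.circle(im,tuple(int(v) for v in q),3,col,1)
    ims.append(im)
cv2.imwrite(f"pics/{sys.argv[1]}.png",np.hstack(ims))
E
python3 ang.py ang1
```

```text
(no output)
```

View pics/ang1.png

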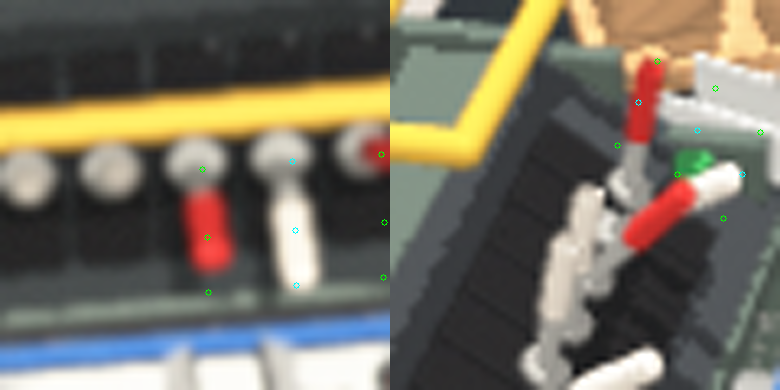

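The angle is about 0.5 and still creeping. I'll check it again after staging at the second red toggle (y = -0.09).

>>> {"op": "arm_command", "data": {
  "plan": [
    [0.25, 0, -0.035, 0, 0],
    [0.25, 0, -0.069, 0, 0],
    [0.25, 0.025, -0.07, -0.014, 0],
    [0.25, 0.05, -0.07, -0.027, 0],
    [0.25, 0.07, -0.07, -0.038, 0],
    [0.25, 0.07, -0.07, -0.038, 0],
    [0.25, 0.07, -0.07, -0.038, 0]
  ]
}}

```text
time: 19.92
tool_pos: [0.6344, -0.1797, 0.2552]
ee_rot: [-2.546, -0.017, -1.479]
wrist_force: [-0.9, 0.5, -0.7]
width: 0.0238
```

```bash
sed -i 's/(285,155,345,215)/(300,155,360,215)/' look.py; python3 look.py 6; python3 ang.py ang2; python3 go.py -.1095 -.09 .2338
```

```text
target [ 0.6518 -0.1781  0.2338] delta [ 0.0173  0.002  -0.0232]
now console [-0.1269 -0.0907  0.257 ]
```

View pics/look6.png

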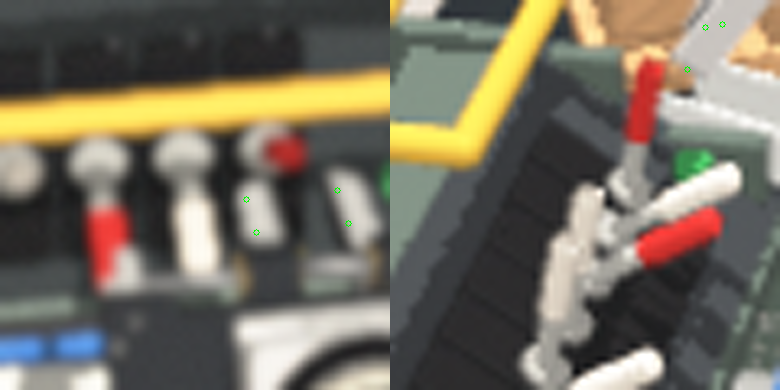

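View pics/ang2.png

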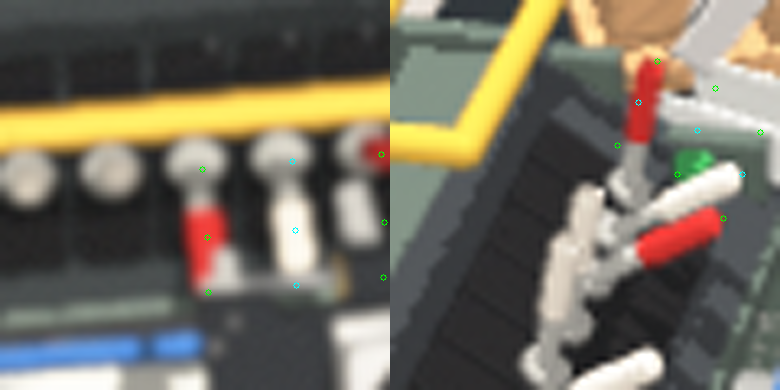

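The first red toggle has now crept all the way to OFF (side view tip on the 0.8 marker). I'll go on to the second.

>>> {"op": "arm_command", "data": {
  "plan": [
    [0.25, 0, 0.003, 0, 0],
    [0.25, 0.008, 0.003, -0.011, 0],
    [0.25, 0.016, 0.003, -0.022, 0],
    [0.25, 0.016, 0.003, -0.022, 0],
    [0.25, 0.016, 0.003, -0.022, 0]
  ]
}}

```text
time: 20.75
tool_pos: [0.6509, -0.1768, 0.2334]
ee_rot: [-2.545, -0.017, -1.479]
wrist_force: [0.1, 0.7, 0.2]
width: 0.0233
```

```bash
python3 look.py 7; python3 go.py -.0955 -.09 .2175
```

```text
target [ 0.6658 -0.177   0.2175] delta [ 0.0148  0.     -0.0169]
now console [-0.1103 -0.0889  0.2344]
```

View pics/look7.png

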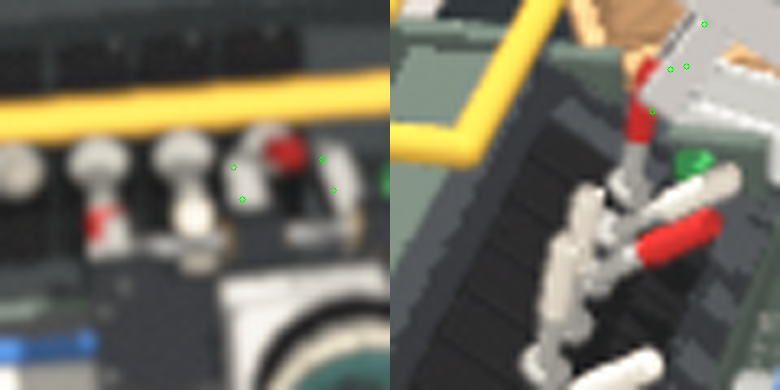

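The gap is centred at 291 and the red bat at 287. I'll advance, close and throw it, pausing in between to check the width.

>>> {"op": "arm_command", "data": {
  "plan": [
    [0.25, 0.007, 0.001, -0.008, 0],
    [0.25, 0.014, 0.002, -0.016, 0],
    [0.25, 0.014, 0.002, -0.016, 0],
    [0, 0.014, 0.002, -0.016, 0],
    [0, 0.014, 0.002, -0.016, 0],
    [0, 0.014, 0.002, -0.016, 0]
  ]
}}

```text
time: 21.6
tool_pos: [0.6649, -0.1764, 0.2176]
ee_rot: [-2.544, -0.019, -1.481]
wrist_force: [3.3, -4.7, -3.3]
width: 0.0138
```

>>> {"op": "arm_command", "data": {
  "plan": [
    [0, -0.005, 0, -0.0015, 0],
    [0, -0.011, -0.001, -0.0035, 0],
    [0, -0.016, -0.001, -0.006, 0],
    [0, -0.021, -0.0015, -0.009, 0],
    [0, -0.026, -0.002, -0.0125, 0],
    [0, -0.03, -0.0025, -0.0165, 0],
    [0, -0.0335, -0.0025, -0.021, 0],
    [0, -0.036, -0.003, -0.0245, 0],
    [0, -0.036, -0.003, -0.0245, 0]
  ]
}}

```text
time: 22.72
tool_pos: [0.6304, -0.1799, 0.1993]
ee_rot: [-2.537, -0.023, -1.481]
wrist_force: [-5.5, -2.8, 8.9]
width: 0.009
```

>>> {"op": "arm_command", "data": {
  "plan": [
    [0.27, 0, 0, 0, 0],
    [0.27, 0, 0, 0, 0],
    [0.27, -0.01, 0, 0.015, 0],
    [0.27, -0.03, -0.001, 0.045, 0],
    [0.27, -0.05, -0.002, 0.075, 0],
    [0.27, -0.06, -0.003, 0.1, 0],
    [0.27, -0.07, -0.003, 0.11, 0]
  ]
}}

```text
time: 23.6
tool_pos: [0.5585, -0.1811, 0.3066]
ee_rot: [-2.541, -0.02, -1.479]
wrist_force: [0.5, -1.1, 0.1]
width: 0.0255
```

```bash
python3 ang.py ang3; python3 go.py -.242 -.12 .072; python3 st.py
```

```text
target [ 0.522  -0.2183  0.072 ] delta [-0.0364 -0.0371 -0.2336]
now console [-0.2029 -0.0858  0.3056]
[-0.631 -0.234  1.595  0.382  1.316  0.834] [ 0.5584 -0.1812  0.3056] [0.  0.4 0.8]
z in console [ 0.564 -0.008 -0.825] x [ 0.013 -1.     0.019] t 23.7
```

View pics/ang3.png

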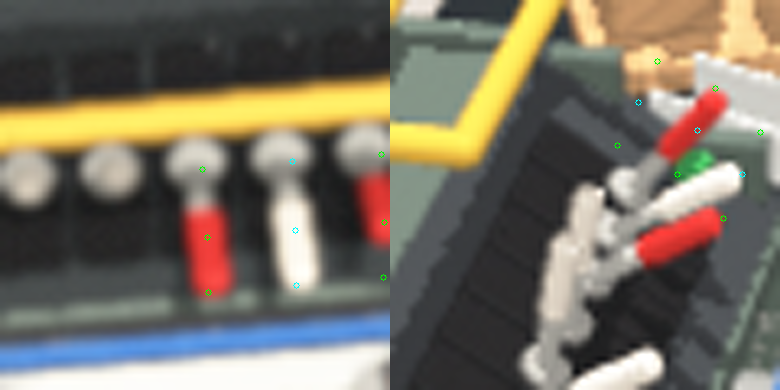

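The second red toggle is past 0.4 and falling by itself; I'll check it again later. Next is the lever: shut the fingers and move above the pad.

```bash
python3 go.py -.228 -.12 .11
```

```text
target [ 0.536  -0.2172  0.11  ] delta [-0.0224 -0.036  -0.1956]
now console [-0.2029 -0.0858  0.3056]
```

>>> {"op": "arm_command", "data": {
  "plan": [
    [0, -0.03, -0.012, -0.02, 0],
    [0, -0.04, -0.024, -0.06, 0],
    [0, -0.035, -0.036, -0.1, 0],
    [0, -0.03, -0.036, -0.14, 0],
    [0, -0.022, -0.036, -0.18, 0],
    [0, -0.022, -0.036, -0.195, 0],
    [0, -0.022, -0.036, -0.195, 0],
    [0, -0.022, -0.036, -0.195, 0]
  ]
}}

```text
time: 24.7
tool_pos: [0.5377, -0.2177, 0.1106]
ee_rot: [-2.542, -0.019, -1.48]
wrist_force: [-0.2, -0.3, 0.2]
width: 0.0005
```

```bash
cat > look2.py <<'E'
import sys
from h import *
S=Cam("side");T=Cam("top"); o=robot.get_obs(); R=Ro.from_euler('xyz',o["ee_rot"]).as_matrix(); tp=np.array(o["tool_pos"])
L=[tp+R@np.array(a) for a in((.0125,.008,0),(-.0125,.008,0),(.0125,-.008,0),(-.0125,-.008,0))]
ims=[]
for c,b in((T,(310,170,380,260)),(S,(230,150,330,240))):
    f=540/(b[3]-b[1])
    im=cv2.resize(c.img[b[1]:b[3],b[0]:b[2],::-1],None,fx=f,fy=f,interpolation=cv2.INTER_CUBIC)[:, :600]
    for q in (c.proj(L)-b[:2]+.5)*f: cv2.circle(im,tuple(int(v) for v in q),3,(0,255,0),1)
    ims.append(im)
im=np.hstack(ims); im=cv2.resize(im,None,fx=min(1,800/im.shape[1]),fy=min(1,800/im.shape[1])); cv2.imwrite(f"pics/{sys.argv[1]}.png",im)
E
python3 look2.py lv1; python3 go.py -.228 -.12 .0663
```

```text
target [ 0.536  -0.2172  0.0663] delta [-0.0017  0.0006 -0.0447]
now console [-0.2263 -0.1207  0.111 ]
```

View pics/lv1.png

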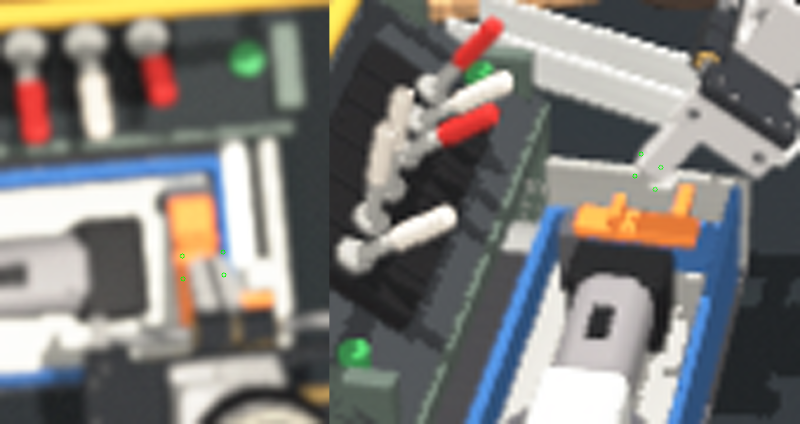

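The finger appears about 4 mm right of the lever's centre line, so I'll shift it. The second red toggle doesn't look all the way down yet, so I'll check that first.

```bash
sed -i 's/(285,155,345,215)/(305,150,365,210)/;s/(215,140,275,200)/(220,130,280,190)/' ang.py; python3 ang.py ang4; python3 st.py
```

```text
[-0.733 -0.142  1.911  0.504  0.989  0.541] [ 0.5375 -0.2176  0.1104] [-0.4  0.4 -0.8]
z in console [ 0.564 -0.008 -0.826] x [ 0.014 -1.     0.02 ] t 24.9
```

View pics/ang4.png

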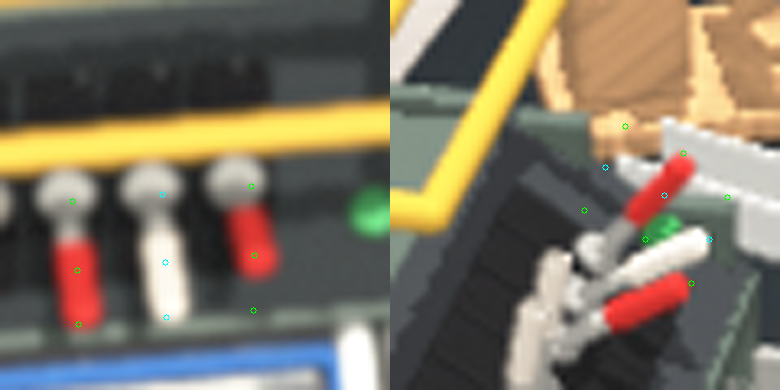

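red_b has stuck at about 0.48, so I'll nudge it down from above with the shut fingers before touching the lever.

```bash
python3 go.py -.15 -.09 .275;python3 go.py -.15 -.09 .228
```

```text
target [ 0.6114 -0.1812  0.275 ] delta [0.074  0.0363 0.1646]
now console [-0.2266 -0.1205  0.1104]
target [ 0.6114 -0.1812  0.228 ] delta [0.074  0.0363 0.1176]
now console [-0.2266 -0.1205  0.1104]
```

>>> {"op": "arm_command", "data": {
  "plan": [
    [0, -0.02, 0.005, 0.04, 0],
    [0, -0.02, 0.015, 0.09, 0],
    [0, -0.01, 0.025, 0.14, 0],
    [0, 0.02, 0.035, 0.17, 0],
    [0, 0.055, 0.036, 0.17, 0],
    [0, 0.074, 0.036, 0.165, 0],
    [0, 0.074, 0.036, 0.155, 0],
    [0, 0.074, 0.036, 0.143, 0],
    [0, 0.073, 0.036, 0.131, 0],
    [0, 0.072, 0.036, 0.12, 0]
  ]
}}

```text
time: 26.15
tool_pos: [0.608, -0.1811, 0.2274]
ee_rot: [-2.545, -0.017, -1.48]
wrist_force: [-0.1, 0.0, -0.1]
width: 0.0005
```

```bash
python3 ang.py ang5; python3 go.py -.228 -.117 .11
```

```text
target [ 0.5358 -0.2142  0.11  ] delta [-0.0718 -0.0336 -0.116 ]
now console [-0.1538 -0.0891  0.226 ]
```

View pics/ang5.png

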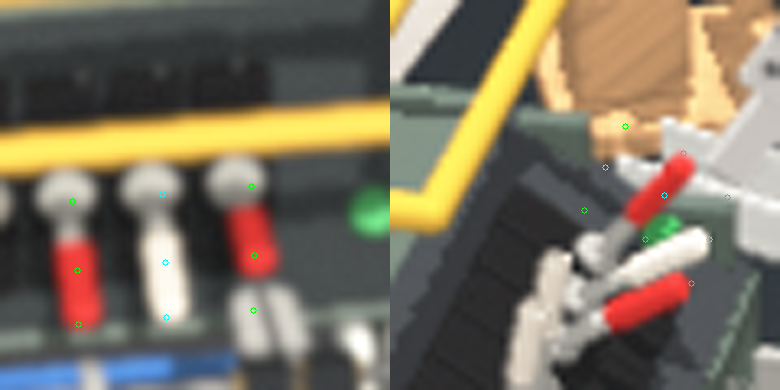

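The fingers came down just in front of the tip (finger edge at v≈288, bat end at v≈275). I'll go up, forward about 22 mm, and press down and back.

>>> {"op": "arm_command", "data": {
  "plan": [
    [0, 0, 0.003, 0.02, 0],
    [0, 0, 0.003, 0.04, 0],
    [0, 0.011, 0.003, 0.042, 0],
    [0, 0.022, 0.003, 0.04, 0],
    [0, 0.022, 0.003, 0.025, 0],
    [0, 0.02, 0.003, 0.012, 0],
    [0, 0.015, 0.003, 0.003, 0],
    [0, 0.01, 0.003, -0.003, 0],
    [0, 0.006, 0.003, -0.003, 0]
  ]
}}

```text
time: 27.38
tool_pos: [0.6136, -0.1782, 0.2247]
ee_rot: [-2.546, -0.018, -1.48]
wrist_force: [-0.1, -0.6, -0.1]
width: 0.0005
```

```bash
python3 ang.py ang6; python3 go.py -.228 -.117 .11
```

```text
target [ 0.5358 -0.2142  0.11  ] delta [-0.078  -0.0364 -0.1139]
now console [-0.1474 -0.0867  0.2239]
```

View pics/ang6.png

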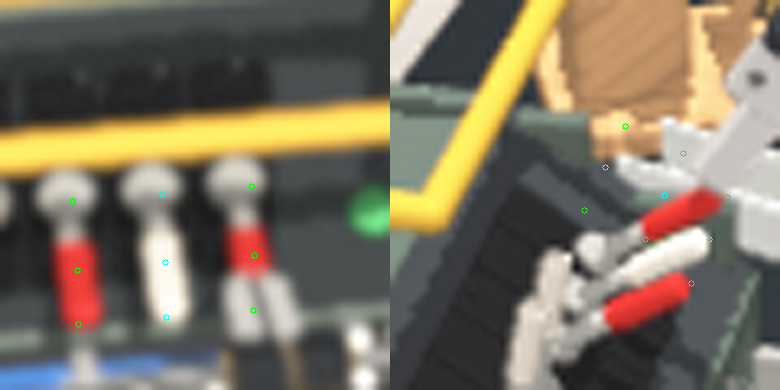

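All six are as wanted now: both reds are parallel to the OFF white handle. On to the lever.

>>> {"op": "arm_command", "data": {
  "plan": [
    [0, -0.03, -0.005, 0.035, 0],
    [0, -0.07, -0.015, 0.035, 0],
    [0, -0.1, -0.025, 0, 0],
    [0, -0.1, -0.034, -0.04, 0],
    [0, -0.09, -0.036, -0.08, 0],
    [0, -0.079, -0.036, -0.11, 0],
    [0, -0.079, -0.036, -0.125, 0],
    [0, -0.079, -0.036, -0.125, 0],
    [0, -0.079, -0.036, -0.125, 0]
  ]
}}

```text
time: 28.6
tool_pos: [0.5364, -0.2145, 0.1021]
ee_rot: [-2.543, -0.019, -1.48]
wrist_force: [-0.0, -0.1, 0.4]
width: 0.0003
```

```bash
python3 look2.py lv2; python3 go.py -.228 -.117 .0663;  python3 st.py
```

```text
target [ 0.5358 -0.2142  0.0663] delta [-0.0008  0.0005 -0.0362]
now console [-0.2273 -0.1175  0.1025]
[-0.729 -0.14   1.926  0.508  0.972  0.535] [ 0.5365 -0.2147  0.1025] [-0.3  0.6 -0.7]
z in console [ 0.564 -0.009 -0.825] x [ 0.014 -1.     0.02 ] t 28.7
```

View pics/lv2.png

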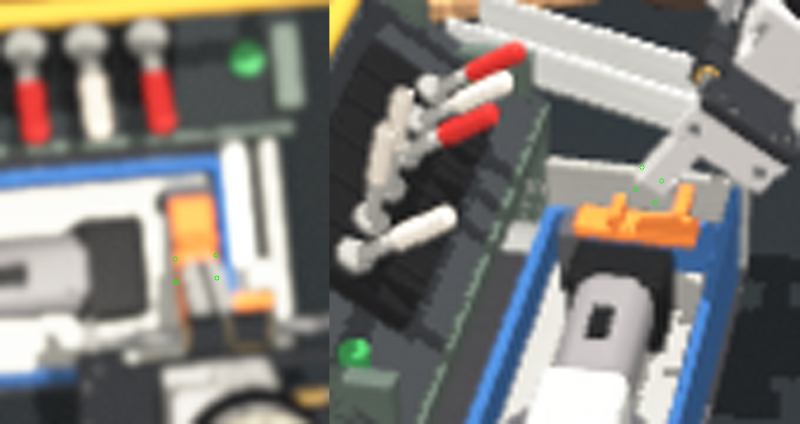

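The finger sits slightly right of the lever's centre, so I'll shift 3 mm left and lower gently.

>>> {"op": "arm_command", "data": {
  "plan": [
    [0, 0, 0.003, -0.01, 0],
    [0, -0.001, 0.003, -0.018, 0],
    [0, -0.001, 0.003, -0.024, 0],
    [0, -0.001, 0.003, -0.028, 0],
    [0, -0.001, 0.003, -0.031, 0]
  ]
}}

```text
time: 29.32
tool_pos: [0.5349, -0.2108, 0.0696]
ee_rot: [-2.544, -0.017, -1.479]
wrist_force: [-1.5, 1.1, 3.8]
width: 0.0003
```

>>> {"op": "arm_command", "data": {
  "plan": [
    [0, 0, 0, -0.002, 0],
    [0, 0, 0, -0.004, 0],
    [0, 0, 0, -0.005, 0]
  ]
}}

```text
time: 29.7
tool_pos: [0.5351, -0.2108, 0.0649]
ee_rot: [-2.544, -0.017, -1.479]
wrist_force: [-1.5, 3.3, 4.8]
width: 0.0003
```

```bash
python3 look2.py lv3; python3 go.py -.228 -.114 .0663
```

```text
target [ 0.5355 -0.2112  0.0663] delta [ 0.0005 -0.0004  0.0015]
now console [-0.2284 -0.1136  0.0648]
```

View pics/lv3.png

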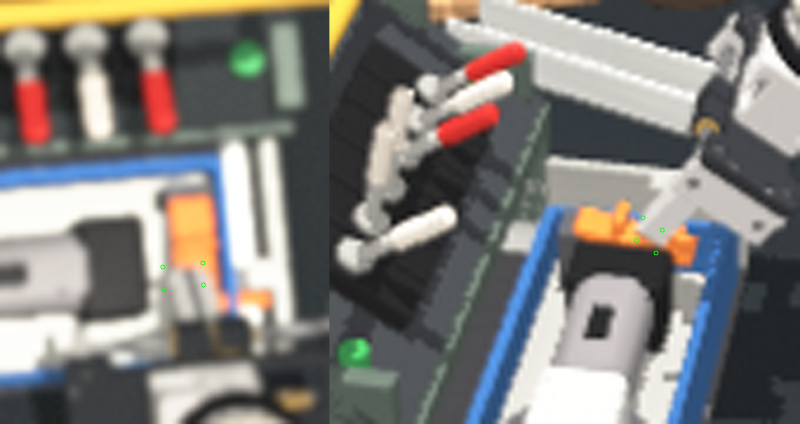

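The lever is down about 11 mm at 4.8 N, short of its stop. I'll slide forward to the ridge and begin to push.

>>> {"op": "arm_command", "data": {
  "plan": [
    [0, 0.003, 0, 0.0005, 0],
    [0, 0.006, 0.0005, 0.001, 0],
    [0, 0.009, 0.0007, 0.0013, 0],
    [0, 0.012, 0.001, 0.0015, 0],
    [0, 0.015, 0.001, 0.0015, 0],
    [0, 0.018, 0.0015, 0.0015, 0]
  ]
}}

```text
time: 30.55
tool_pos: [0.553, -0.2096, 0.066]
ee_rot: [-2.544, -0.018, -1.479]
wrist_force: [-2.2, 3.0, 4.6]
width: 0.0005
```

```bash
python3 look2.py lv4; python3 go.py -.17 -.114 .0663
```

```text
target [ 0.5934 -0.2067  0.0663] delta [ 0.0399  0.0028 -0.0001]
now console [-0.21   -0.1137  0.0664]
```

View pics/lv4.png

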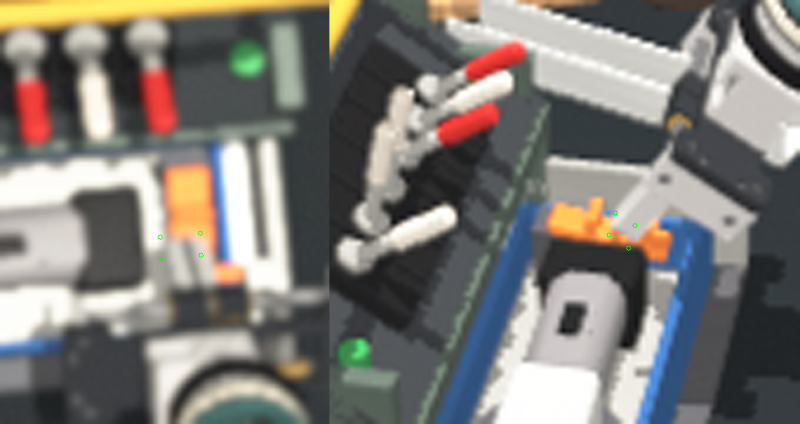

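The tray is moving with the lever down: the orange arm went from v 298 to 272, about 15 mm, so the catch is free. I'll carry on past it.

>>> {"op": "arm_command", "data": {
  "plan": [
    [0, 0.004, 0, 0, 0],
    [0, 0.008, 0.001, 0, 0],
    [0, 0.012, 0.001, 0, 0],
    [0, 0.016, 0.001, 0, 0],
    [0, 0.02, 0.0015, 0, 0],
    [0, 0.024, 0.002, 0, 0],
    [0, 0.028, 0.002, 0, 0],
    [0, 0.03, 0.002, 0, 0],
    [0, 0.03, 0.002, 0, 0]
  ]
}}

```text
time: 31.78
tool_pos: [0.5832, -0.2073, 0.0662]
ee_rot: [-2.544, -0.017, -1.479]
wrist_force: [-0.7, 1.2, 3.2]
width: 0.0004
```

```bash
python3 look2.py lv5; python3 go.py -.3 -.08 .15
```

```text
target [ 0.4611 -0.1829  0.15  ] delta [-0.122   0.0245  0.0837]
now console [-0.1802 -0.1138  0.0663]
```

View pics/lv5.png

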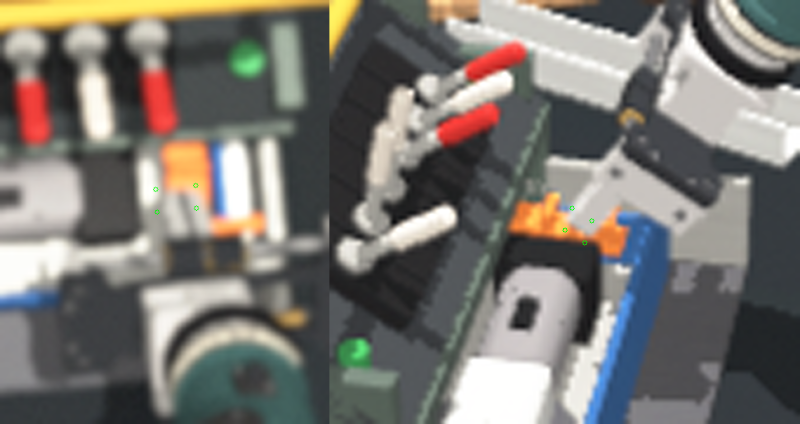

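The tray is about 43 mm in and past the catch. I'll lift off, back out over the front panel and go to its outer face at the middle.

>>> {"op": "arm_command", "data": {
  "plan": [
    [0, -0.008, 0, 0.015, 0],
    [0, -0.025, 0, 0.04, 0],
    [0, -0.05, 0, 0.065, 0],
    [0, -0.09, 0.01, 0.065, 0],
    [0, -0.13, 0.025, 0.065, 0],
    [0, -0.145, 0.06, 0.06, 0],
    [0, -0.145, 0.1, 0.05, 0],
    [0, -0.145, 0.104, 0.02, 0],
    [0, -0.145, 0.104, -0.01, 0],
    [0, -0.145, 0.104, -0.013, 0]
  ]
}}

```text
time: 33.12
tool_pos: [0.4356, -0.1021, 0.0501]
ee_rot: [-2.549, -0.014, -1.479]
wrist_force: [1.5, -0.1, 0.6]
width: 0.0004
```

```bash
python3 - <<'E'
from h import *
S=Cam("side");T=Cam("top")
a=cv2.resize(T.img[80:280,230:400,::-1],None,fx=2.4,fy=2.4);b=cv2.resize(S.img[130:290,150:320,::-1],None,fx=2.25,fy=3);b=cv2.resize(b,(382,480))
cv2.imwrite("pics/tr1.png",np.hstack([a,b]))
E
python3 go.py -.2516 0 .05
```

```text
target [ 0.5032 -0.0994  0.05  ] delta [ 0.0656  0.0042 -0.0031]
now console [-0.3174  0.0009  0.0531]
```

View pics/tr1.png

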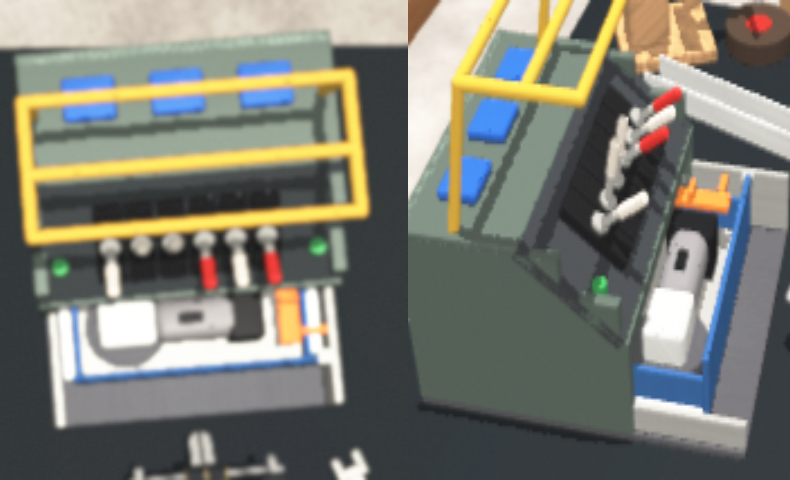

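The view is clear and the tray is about 43 mm in. I'll push the front panel steadily and gently.

>>> {"op": "arm_command", "data": {
  "plan": [
    [0, 0.025, 0.001, 0, 0],
    [0, 0.045, 0.003, -0.002, 0],
    [0, 0.055, 0.004, -0.002, 0],
    [0, 0.06, 0.0045, -0.002, 0],
    [0, 0.065, 0.005, -0.002, 0],
    [0, 0.07, 0.005, -0.002, 0],
    [0, 0.075, 0.0055, -0.002, 0],
    [0, 0.08, 0.006, -0.002, 0],
    [0, 0.085, 0.0065, -0.002, 0],
    [0, 0.09, 0.007, -0.002, 0]
  ]
}}

```text
time: 34.48
tool_pos: [0.5281, -0.0967, 0.051]
ee_rot: [-2.545, -0.018, -1.479]
wrist_force: [-2.3, -2.4, 0.2]
width: 0.0007
```

>>> {"op": "arm_command", "data": {
  "plan": [
    [0, 0.006, 0.0005, 0, 0],
    [0, 0.012, 0.001, 0, 0],
    [0, 0.018, 0.0015, 0, 0],
    [0, 0.024, 0.002, 0, 0],
    [0, 0.03, 0.002, 0, 0],
    [0, 0.036, 0.0025, 0, 0],
    [0, 0.041, 0.003, 0, 0],
    [0, 0.045, 0.003, 0, 0],
    [0, 0.048, 0.0035, 0, 0],
    [0, 0.05, 0.0035, 0, 0]
  ]
}}

```text
time: 35.72
tool_pos: [0.5778, -0.0927, 0.0508]
ee_rot: [-2.545, -0.017, -1.479]
wrist_force: [-1.8, 0.4, 0.8]
width: 0.0006
```

```bash
python3 - <<'E'
from h import *
S=Cam("side");T=Cam("top")
a=cv2.resize(T.img[80:280,230:400,::-1],None,fx=2.4,fy=2.4);b=cv2.resize(S.img[130:290,150:320,::-1],None,fx=2.25,fy=3);b=cv2.resize(b,(382,480))
cv2.imwrite("pics/tr2.png",np.hstack([a,b]))
E
python3 go.py -.1646 0 .05
```

```text
target [ 0.5899 -0.0926  0.05  ] delta [ 0.0119  0.0001 -0.001 ]
now console [-0.1765  0.0008  0.051 ]
```

View pics/tr2.png

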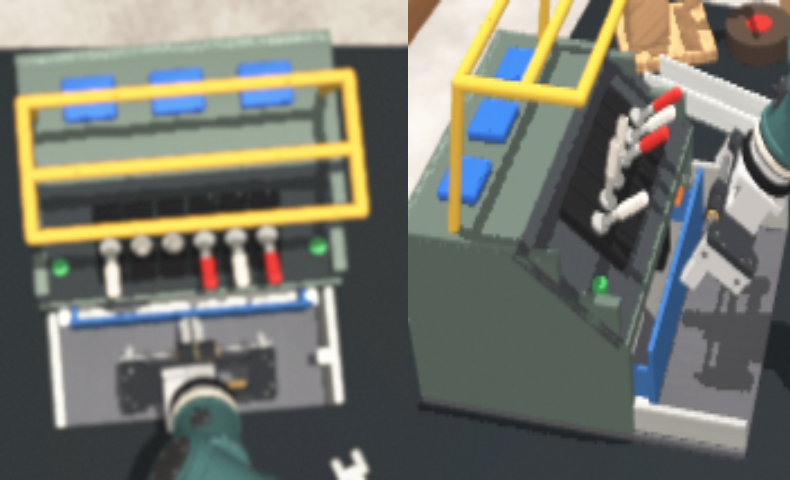

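About 12 mm remains. I'll go slowly, feeling for the stop.

>>> {"op": "arm_command", "data": {
  "plan": [
    [0, 0.002, 0, 0, 0],
    [0, 0.004, 0.0005, 0, 0],
    [0, 0.006, 0.0005, 0, 0],
    [0, 0.008, 0.0005, 0, 0],
    [0, 0.009, 0.001, 0, 0],
    [0, 0.01, 0.001, 0, 0]
  ]
}}

```text
time: 36.58
tool_pos: [0.5879, -0.092, 0.051]
ee_rot: [-2.544, -0.018, -1.479]
wrist_force: [-1.6, 0.8, -0.0]
width: 0.0005
```

>>> {"op": "arm_command", "data": {
  "plan": [
    [0, 0.001, 0, 0, 0],
    [0, 0.002, 0, 0, 0],
    [0, 0.003, 0, 0, 0]
  ]
}}

```text
time: 36.95
tool_pos: [0.5908, -0.0918, 0.0509]
ee_rot: [-2.545, -0.017, -1.479]
wrist_force: [-2.4, 0.6, 0.7]
width: 0.0004
```

>>> {"op": "arm_command", "data": {
  "plan": [
    [0, 0.001, 0, 0, 0],
    [0, 0.002, 0, 0, 0]
  ]
}}

```text
time: 37.2
tool_pos: [0.5916, -0.0917, 0.0505]
ee_rot: [-2.547, -0.017, -1.478]
wrist_force: [-15.5, 0.8, 9.4]
width: 0.0002
```

>>> {"op": "arm_command", "data": {
  "plan": [
    [0, 0.001, 0, 0, 0],
    [0, 0.002, 0, 0, 0]
  ]
}}

```text
time: 37.45
tool_pos: [0.592, -0.0916, 0.0504]
ee_rot: [-2.55, -0.017, -1.476]
wrist_force: [-28.0, -0.6, 18.1]
width: 0.0006
```

>>> {"op": "arm_command", "data": {
  "plan": [
    [0, 0.001, 0, 0, 0],
    [0, 0.002, 0, 0, 0]
  ]
}}

```text
time: 37.7
tool_pos: [0.5924, -0.0916, 0.0503]
ee_rot: [-2.554, -0.017, -1.475]
wrist_force: [-42.2, -1.8, 28.1]
width: 0.0005
```

The stop is felt at P ≈ -0.163 in console x, where home was expected near -0.165. I'll back off and check.

>>> {"op": "arm_command", "data": {
  "plan": [
    [0, -0.005, 0, 0, 0],
    [0, -0.02, -0.001, 0, 0],
    [0, -0.05, -0.003, 0, 0],
    [0, -0.1, -0.006, 0.02, 0],
    [0, -0.15, -0.01, 0.06, 0],
    [0, -0.19, -0.012, 0.12, 0],
    [0, -0.19, -0.012, 0.15, 0],
    [0, -0.19, -0.012, 0.15, 0]
  ]
}}

```text
time: 38.7
tool_pos: [0.408, -0.1058, 0.2064]
ee_rot: [-2.536, -0.025, -1.481]
wrist_force: [-0.1, -0.0, -1.3]
width: 0.0006
```

```bash
python3 - <<'E'
from h import *
S=Cam("side","pics/sf.png");T=Cam("top","pics/tf.png")
a=cv2.resize(T.img[80:280,230:400,::-1],None,fx=2.4,fy=2.4);b=cv2.resize(S.img[130:290,150:320,::-1],None,fx=2.25,fy=3);b=cv2.resize(b,(382,480))
cv2.imwrite("pics/tr3.png",np.hstack([a,b]))
E
python3 ang.py ang7; python3 st.py
```

```text
[-0.745 -0.661  2.068  0.434  1.324  0.71 ] [ 0.4064 -0.1034  0.1987] [-0.4  0.2 -0.5]
z in console [ 0.56  -0.004 -0.828] x [ 0.014 -1.     0.015] t 38.9
```

View pics/tr3.png

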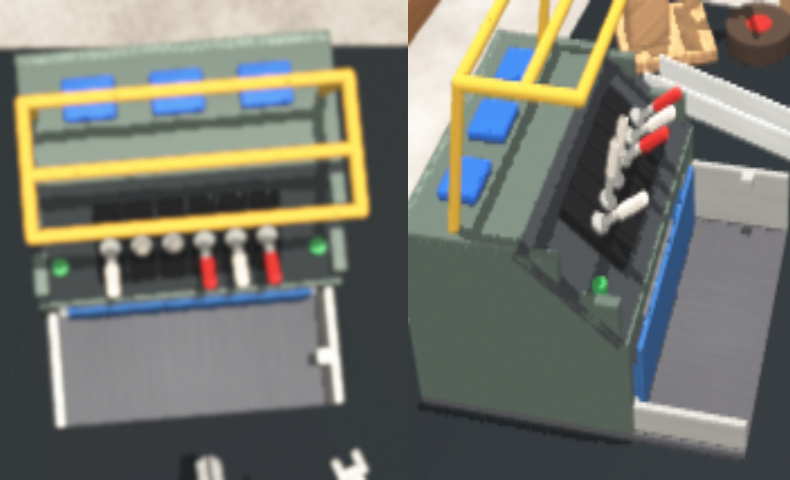

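View pics/ang7.png

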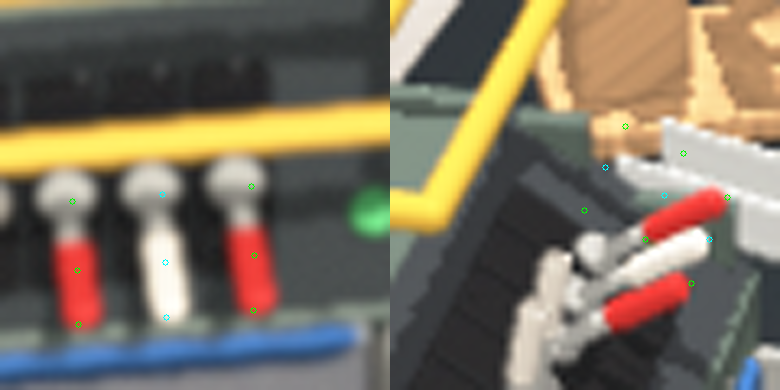

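View pics/tf.png

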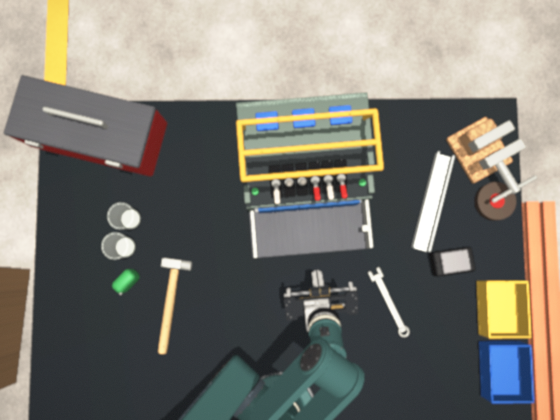

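Both reds are on the 0.8 markers, the whites are as they were and the tray is in. As a last check I'll project the panel's expected home edge, then hand in.

```bash
python3 - <<'E'
from h import *
T=Cam("top");p=np.load("con.npy");p[1]-=.0035; C=Ro.from_euler('z',p[2]).as_matrix()
b=(240,190,380,220); im=cv2.resize(T.img[b[1]:b[3],b[0]:b[2],::-1],None,fx=5.5,fy=5.5,interpolation=cv2.INTER_CUBIC)
for x,col in((-.158,(0,255,0)),(-.163,(0,255,255))):
  for y in(-.14,-.07,0,.07,.14):
    q=(T.proj(C@np.array([x,y,.089])+[p[0],p[1],0])[0]-b[:2]+.5)*5.5; cv2.circle(im,tuple(int(v) for v in q),2,col,-1)
cv2.imwrite("pics/home.png",im)
E
```

```text
(no output)
```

View pics/home.png

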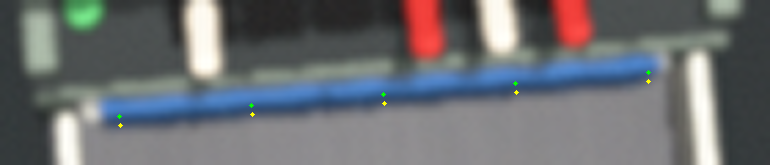

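The panel's outer edge matches the expected home line (green dots at -0.158) to within 1–2 mm.

```bash
python3 - <<'E'
from bench import robot
print(robot.close_job(), robot.get_obs()["time"])
E
```

```text
the job is handed in; nothing more can be done
the job is handed in; nothing more can be done
```

The job is done and handed in at about 39 s of the 61 s allowed. Both red toggles are OFF, and the tray is home with the grinder in it.

- **Reaching the toggles:** an upright gripper could not get under the roll bar, and the moves have no tilt. I built up a 34° lean by pushing repeatedly against the edge of the arm's reach, in free space.
- **Toggles:** I pinched each red bat and pulled it along its arc. The first crept to OFF by itself. The second stuck at about 0.48, so I pressed it down with the shut fingers before touching the lever.
- **Tray:** I pressed the lever about 11 mm at 5 N, short of its stop. I pushed the tray about 43 mm until it was past the catch, then lifted off and pushed its front panel at roughly 8–50 mm/s.
- **The stop:** I closed on it at 8 mm/s but pressed on for about half a second after contact. The wrist force reached about 50 N, more than was needed to feel the stop.

**Last checks:**
- In the final pictures both reds sit on the 0.8 markers and the white handles are unchanged.
- The tray's front edge is within 1–2 mm of the home line.
- The other items on the bench look unmoved by eye.
- The robot was clear of everything.

**What disagreed:** the camera positions and the arm's own readings differed by about 3.5 mm sideways at the toggles, which I corrected from the pictures. While I was building up the lean, the wrist force twice jumped, to about 43 N and 30 N, as the elbow reached its limit. The pictures taken after the first jump showed nothing touching, but I took none after the second.

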